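# Close the power adapters and set them up for burn-in

### The job

Each power adapter on the bench has its cover only laid on. Take the hand press and push every cover squarely, in its middle, until it clicks fully home - with the press, not with the fingers - then hang the press by its grip bar on the hook arm of the tool stand, beside the gauge that already hangs there, without knocking the gauge off. Stand all the closed adapters upright on one of their short ends on the plywood carrier board, let go of everything, and leave the screwdriver and the tape where they lie.

Things in the scene. Friction and masses are not known exactly. Their poses are not given: they have to be found in the camera images.
- unit1_centre (a point): Centre of power adapter 1, a flat dark brick (may be absent): black shell 58 mm wide (x), 96 mm long (y), 30 mm thick (z) and a 7 mm cover, inset 1 mm all round. Point 18.5 mm above the shell's underside, mid-thickness when closed (37 mm; 43 mm with the cover proud); z out through the cover. Starts lying cover up, length roughly along world y. Grasp across the 58 mm by the shell.
- unit1: Power adapter 1 as a whole (shell with cover, 190 to 330 g); origin in the middle of the shell's underside, axes as its centre point.
- unit1_cover (a joint): How far the snap cover of adapter 1 is pushed in (m): 0 = 6 mm proud, a green line showing in the gap; 0.006 = fully home. Sprung latch: pushes back with about 9 N at first and 12 N at the most; past 3.6 mm it clicks, pulls itself home and stays. Let go before that, it springs back up.
- unit2_centre (a point): Centre of power adapter 2, a flat dark brick (may be absent): black shell 58 mm wide (x), 96 mm long (y), 30 mm thick (z) and a 7 mm cover, inset 1 mm all round. Point 18.5 mm above the shell's underside, mid-thickness when closed (37 mm; 43 mm with the cover proud); z out through the cover. Starts lying cover up, length roughly along world y. Grasp across the 58 mm by the shell.
- unit2: Power adapter 2 as a whole (shell with cover, 190 to 330 g); origin in the middle of the shell's underside, axes as its centre point.
- unit2_cover (a joint): How far the snap cover of adapter 2 is pushed in (m): 0 = 6 mm proud, a green line showing in the gap; 0.006 = fully home. Sprung latch: pushes back with about 9 N at first and 12 N at the most; past 3.6 mm it clicks, pulls itself home and stays. Let go before that, it springs back up.
- unit3_centre (a point): Centre of power adapter 3, a flat dark brick (may be absent): black shell 58 mm wide (x), 96 mm long (y), 30 mm thick (z) and a 7 mm cover, inset 1 mm all round. Point 18.5 mm above the shell's underside, mid-thickness when closed (37 mm; 43 mm with the cover proud); z out through the cover. Starts lying cover up, length roughly along world y. Grasp across the 58 mm by the shell.
- unit3: Power adapter 3 as a whole (shell with cover, 190 to 330 g); origin in the middle of the shell's underside, axes as its centre point.
- unit3_cover (a joint): How far the snap cover of adapter 3 is pushed in (m): 0 = 6 mm proud, a green line showing in the gap; 0.006 = fully home. Sprung latch: pushes back with about 9 N at first and 12 N at the most; past 3.6 mm it clicks, pulls itself home and stays. Let go before that, it springs back up.
- unit4_centre (a point): Centre of power adapter 4, a flat dark brick (may be absent): black shell 58 mm wide (x), 96 mm long (y), 30 mm thick (z) and a 7 mm cover, inset 1 mm all round. Point 18.5 mm above the shell's underside, mid-thickness when closed (37 mm; 43 mm with the cover proud); z out through the cover. Starts lying cover up, length roughly along world y. Grasp across the 58 mm by the shell.
- unit4: Power adapter 4 as a whole (shell with cover, 190 to 330 g); origin in the middle of the shell's underside, axes as its centre point.
- unit4_cover (a joint): How far the snap cover of adapter 4 is pushed in (m): 0 = 6 mm proud, a green line showing in the gap; 0.006 = fully home. Sprung latch: pushes back with about 9 N at first and 12 N at the most; past 3.6 mm it clicks, pulls itself home and stays. Let go before that, it springs back up.
- press_grip (a point): Middle of the wooden grip bar of the hand press (seating tool), 20 mm thick (x), 97 mm long (y), 38 mm tall. Below it a window 36 mm high, 64 mm wide (y), open through along x, then the foot, 52 mm (x) by 84 mm (y), 14 mm thick, padded beneath. Point 69 mm above the pad's underside, 19 mm above the bar's underside; z up. 88 mm tall, 320 g. Starts upright on the bench.
- press: The same hand press; origin in the middle of the pad's underside.
- stand: Tool stand, fixed; origin at bench level. A round hook arm, 10 mm diameter, runs level along the stand's -x (towards the robot) at y = 0, axis 200 mm above the bench, from the post's face at x = 35 mm to x = -105 mm; then its tip turns up, ending at x = -117 mm, 215 mm above the bench. Post 24 mm square, 239 mm tall; base 130 mm square about x = 30 mm, 10 mm thick.
- gauge_centre (a point): Middle of the loose steel gauge plate already hanging on the hook arm: 80 mm wide (y), 150 mm tall (z), 6 mm thick (x), 150 g, hung by a window near its top, close to the post (at x = 10 to 20 mm in the stand's frame); its top edge is 14 mm above the arm.
- gauge: The same gauge plate; origin in the middle of its lower edge.
- board: Plywood carrier board, fixed, 200 mm (x) by 300 mm (y), 8 mm thick, with thin metal edging flush on top; origin in the centre of its underside. The adapters are to stand on its top, 8 mm above the bench.
- driver: Bystander: a screwdriver 190 mm long lying on the bench beyond the adapters.
- tape: Bystander: a roll of tape, 90 mm across, 24 mm high, on the bench beyond the carrier board.
Things that resemble listed ones, but are neither listed nor needed, are in the scene too. What is shaped like the stand but orange is not meant. Of the things shaped like the gauge, the bare steel one is meant.

How it is judged (in metres and radians):
On the way:
1. every cover has clicked home (value of joint each of unit1_cover, unit2_cover, unit3_cover, unit4_cover above 0.005 m), for 0.2 s.
At the end, for the whole second after the job is handed in: All at rest: every cover in by over 5 of its 6 mm; every adapter upright (long axis within 0.12 rad) on a short end, its middle over the carrier board; the press hanging by its grip bar on the hook arm between tip and post, within 0.6 rad of upright; the gauge still hanging on the arm (all of step 1 and angle between the y axis of each of unit1_centre, unit2_centre, unit3_centre, unit4_centre and the z axis of board, either way round below 0.12 rad and z of unit1_centre in the frame of board between 0.048 and 0.064 m and x of unit1_centre in the frame of board between -0.095 and 0.095 m and y of unit1_centre in the frame of board between -0.145 and 0.145 m and linear speed of each of unit1, unit2, unit3, unit4 below 0.02 m/s and z of unit2_centre in the frame of board between 0.048 and 0.064 m and x of unit2_centre in the frame of board between -0.095 and 0.095 m and y of unit2_centre in the frame of board between -0.145 and 0.145 m and z of unit3_centre in the frame of board between 0.048 and 0.064 m and x of unit3_centre in the frame of board between -0.095 and 0.095 m and y of unit3_centre in the frame of board between -0.145 and 0.145 m and z of unit4_centre in the frame of board between 0.048 and 0.064 m and x of unit4_centre in the frame of board between -0.095 and 0.095 m and y of unit4_centre in the frame of board between -0.145 and 0.145 m and z of press_grip in the frame of stand between 0.205 and 0.236 m and x of press_grip in the frame of stand between -0.1 and 0.01 m and y of press_grip in the frame of stand between -0.035 and 0.035 m and angle between press_grip's own z axis and vertical below 0.6 rad and z of gauge_centre in the frame of stand between 0.125 and 0.16 m and y of gauge_centre in the frame of stand between -0.04 and 0.04 m and linear speed of each of press, gauge below 0.03 m/s); the robot touches nothing.
It fails at once if the gauge is knocked off the hook arm (z of gauge_centre in the frame of stand below 0.1 m).
It fails at once if the screwdriver or the roll of tape is shoved more than 40 mm (distance of any of driver, tape from where it was at the start of the episode above 0.04 m).
It fails at once if a cover is pushed in with the fingers instead of the press ((value of joint unit1_cover between 0.0015 and 0.0045 m and contact force between the fingers and unit1 above 3 N) or (value of joint unit2_cover between 0.0015 and 0.0045 m and contact force between the fingers and unit2 above 3 N) or (value of joint unit3_cover between 0.0015 and 0.0045 m and contact force between the fingers and unit3 above 3 N) or (value of joint unit4_cover between 0.0015 and 0.0045 m and contact force between the fingers and unit4 above 3 N)).
It fails at once if the press pushes a cover in while tilted more than 0.2 rad to it ((value of joint unit1_cover between 0.0015 and 0.0045 m and contact force between press and unit1 above 4 N and angle between the z axis of press_grip and the z axis of unit1_centre, either way round above 0.2 rad) or (value of joint unit2_cover between 0.0015 and 0.0045 m and contact force between press and unit2 above 4 N and angle between the z axis of press_grip and the z axis of unit2_centre, either way round above 0.2 rad) or (value of joint unit3_cover between 0.0015 and 0.0045 m and contact force between press and unit3 above 4 N and angle between the z axis of press_grip and the z axis of unit3_centre, either way round above 0.2 rad) or (value of joint unit4_cover between 0.0015 and 0.0045 m and contact force between press and unit4 above 4 N and angle between the z axis of press_grip and the z axis of unit4_centre, either way round above 0.2 rad)).
It fails at once if the press pushes a cover in while more than 22 mm off its middle ((value of joint unit1_cover between 0.0015 and 0.0045 m and contact force between press and unit1 above 4 N and horizontal distance between press_grip and unit1_centre above 0.022 m) or (value of joint unit2_cover between 0.0015 and 0.0045 m and contact force between press and unit2 above 4 N and horizontal distance between press_grip and unit2_centre above 0.022 m) or (value of joint unit3_cover between 0.0015 and 0.0045 m and contact force between press and unit3 above 4 N and horizontal distance between press_grip and unit3_centre above 0.022 m) or (value of joint unit4_cover between 0.0015 and 0.0045 m and contact force between press and unit4 above 4 N and horizontal distance between press_grip and unit4_centre above 0.022 m)).
Of unit1, unit2, unit3, unit4 only 3 to 4 are there at a start; the rules pass over those that are not, and their reading is None.
At some moment in a run one of unit1, unit2, unit3, unit4 may be knocked a few centimetres aside while the robot is not near it.
It also fails if it takes over 210 s, if anything falls off the work surface, if the arm or the gripper's body presses on something with over 40 N, if the wrist force passes 120 N, or if a joint passes its speed limit or range.

### The arm

A 6-joint arm with a two-finger parallel gripper is mounted at the origin on the work surface. World frame = base frame: x ahead of the robot, y to its left, z up, the work surface at z = 0. Lengths are in mm, angles in rad, forces in N, time in s.
With the tool pointing down it reaches from about 275 to 1000 mm from the base axis. Payload 8.4 kg.
Tool frame: the origin (TCP) lies midway between the tips of the shut fingers; the grasp point (between the pads) lies r.grasp_offset behind it (r.grasp_offset is the distance from the TCP to the grasp point, in mm); z points along the fingers, y is the direction in which the jaws open and shut (so a half turn about z gives the same grasp; the last joint's range is limited). The gripper opens to 85 mm and grips with 20 to 120 N. Pads are 22 mm wide; open, the fingers measure 114 mm over their backs; the gripper's body (76 mm by 85 mm) begins 54 mm behind the grasp point. The pads swing forward as they close: fully open they stand 13 mm farther back than shut.
Start: joints at [-1.189, 0.353, 1.633, -0, 1.155, -0.002], TCP at [234.028, -579.533, 231.281] pointing down, gripper open.
Joint ranges: [-2.63, 2.63], [-0.92, 2.1], [0.06, 2.66], [-1.3, 4.44], [0, 2.69], [-3.02, 3.02]. Speed limits (rad/s): [2.22, 2.22, 2.79, 3.14, 3.14, 3.14].

### API

Orientations are given as [roll, pitch, yaw] about the fixed x, y, z axes, in that order (R = Rz(yaw) Ry(pitch) Rx(roll)).
In Python, from rig import r gives the robot as it stands.
- The arm moves only by the tool jog_arm, never from a script. Its argument "series" is a list that holds one entry, the list of rows, each a list of 7 numbers: the shift along the tool's x, y, z in cm, then the turn, a rotation vector about the tool's x, y, z in degrees, then the finger opening in cm, from 0 to 8.54. A call has 1 to 5 rows; each row is the pose to reach, as a shift and turn from the pose commanded when the call began, along the tool's axes at that moment; what a row does not reach only later rows make up. A row lasts 1/8 s, in which the tool goes at most 62.5 mm and 10.7 degrees, less where a joint would pass 70% of its speed; a pose out of reach is approached as far as the arm can. A call with a gripper value outside its range is refused whole. The fingers move at their own pace and stop on an object; "newtons" is the grip in N (left out, the last holds). Time passes only in rows, so rows that repeat a pose let the fingers close. It gives the time, the measured TCP pose, the force and the opening at its end, in the units of the state.
- r.sense(): the state, without advancing time (a new reading comes with each control period).
- r.grab_frame(name): name is "scene" or "top" or "wrist"; returns the picture (400x640x3 uint8, red, green, blue); there is no depth.
- r.calibration(name): a dict with "mtx" (3x3 intrinsics, pixels), "dist" ([k1, k2, p1, p2, k3] as OpenCV has them; the pictures are not rectified), "origin" and "attitude" of the camera in the world; the wrist camera has in their place "T_tool_cam" (4x4, takes a point from camera to tool coordinates, whose origin is the TCP and whose axes are the flange's). Camera axes: x right, y down, z forward; pixel columns grow to the right and rows downward; lengths in mm; the calibration is good to about 2 mm. A picture is of the moment at which its call begins: read the wrist's pose just before it. calibration takes no time and is no camera call.
- r.sign_off(): hands the job in, once; it reports no verdict.
The state is a dict: "clock": time; "qpos": joint angles; "qvel": joint speeds; "joint_efforts": joint torques, N m; "eef_pos": TCP position; "tcp_rot": TCP orientation; "contact_force": force on the tool from outside, world axes, zero at the start; "wrist_torque": the same for the moment, N m; "opening": opening from 0.0 (shut) to 1.0 (fully open).
Only numpy, scipy, OpenCV 4.12 (cv2) and the standard library are available. Lean on these libraries where they do the work, as an engineer would, in place of code of your own. Each camera call takes 0.05 s, during which the arm holds its last target.

## Working session

There is one attempt and no reset: what is moved stays moved. The work goes in short steps, Python scripts to look and compute and a tool call to move; the robot and the scene stay as the last step left them, time stands still between calls to the robot, and variables do not carry over. Pictures are saved under pics/ and viewed, and the job is handed in when it is done.

Besides the shell and the picture viewer there is one more tool, called after "Request:" in YAML: its name, and indented under it one key for each argument. jog_arm: Moves the arm, as the interface text tells. Its arguments: {"type":"object","properties":{"series":{"type":"array","items":{"type":"array","items":{"type":"array","items":{"type":"number"}}}},"newtons":{"type":"number"}},"required":["series"]}

```bash
ls; mkdir -p pics; python3 - <<'E'
from rig import r
import cv2,numpy as np
print(r.sense()); print(r.grasp_offset)
for n in ("scene","top","wrist"):
    c=r.calibration(n); print(n,c)
    im=r.grab_frame(n); cv2.imwrite(f"pics/a_{n}.png",im[:,:,::-1])
E
```

```text
pics
{'clock': 0.0, 'qpos': array([-1.18938981e+00,  3.53663037e-01,  1.63413462e+00,  6.08268764e-07,
        1.15522921e+00, -2.39382059e-03]), 'qvel': array([-3.08839733e-04, -4.96097165e-05, -4.97793088e-04, -1.68090093e-03,
        5.21433545e-04,  3.78908844e-04]), 'joint_efforts': array([-3.08652736e-03, -6.05263710e+01, -3.42069411e+01, -1.65307379e-04,
        9.23242187e-03,  9.54661630e-06]), 'eef_pos': array([ 233.85171009, -579.07627085,  230.55219144]), 'tcp_rot': array([-3.14015845e+00, -3.98937950e-06,  3.83800084e-01]), 'contact_force': array([ 0.86374142, -0.48342725, -0.06233812]), 'wrist_torque': array([-0.04350799,  0.01092752, -0.03093233]), 'opening': 1.0021450360172606}
18.700000000000003
scene {'mtx': array([[400.23693984,   0.        , 318.63582197],
       [  0.        , 400.23693984, 201.59761487],
       [  0.        ,   0.        ,   1.        ]]), 'dist': array([-0.08602016,  0.        ,  0.        ,  0.        ,  0.        ]), 'origin': array([ 935.67222809, -272.49563575,  903.5171365 ]), 'attitude': array([-2.56301793e+00,  2.01371725e-03,  1.0047846
[... 278 characters left out ...]
,  -14.59941171, 1263.27878951]), 'attitude': array([-3.05657125,  0.02357173, -1.54650793])}
wrist {'mtx': array([[356.85197049,   0.        , 318.37791522],
       [  0.        , 356.85197049, 190.65781852],
       [  0.        ,   0.        ,   1.        ]]), 'dist': array([-0.02865423,  0.        ,  0.        ,  0.        ,  0.        ]), 'T_tool_cam': array([[-3.58518325e-04, -9.60899232e-01, -2.76898064e-01,
         7.07900237e+01],
       [ 9.99998925e-01,  4.92697391e-05, -1.46574226e-03,
        -8.32333434e-02],
       [ 1.42207331e-03, -2.76898291e-01,  9.60898181e-01,
        -1.42980009e+02],
       [ 0.00000000e+00,  0.00000000e+00,  0.00000000e+00,
         1.00000000e+00]])}
```

View pics/a_top.png

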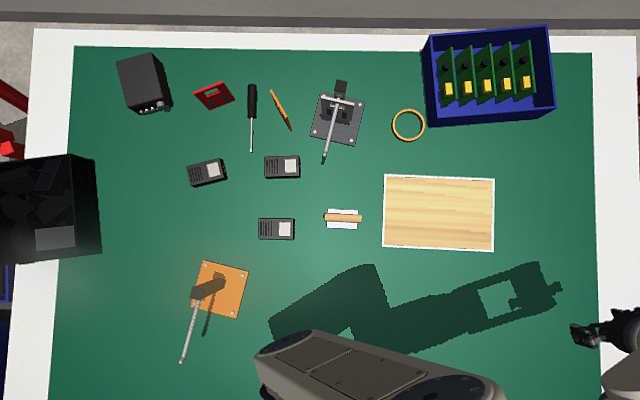

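View pics/a_scene.png

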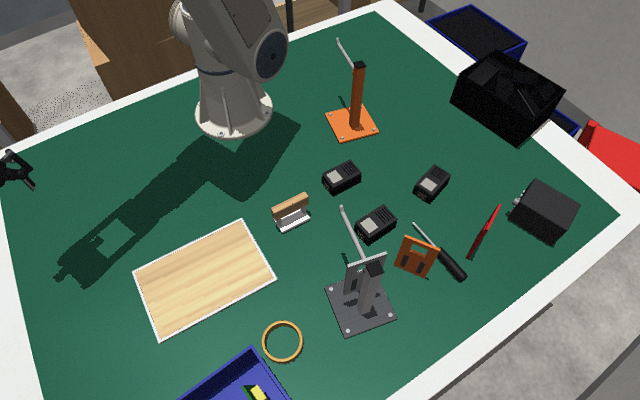

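View pics/a_wrist.png

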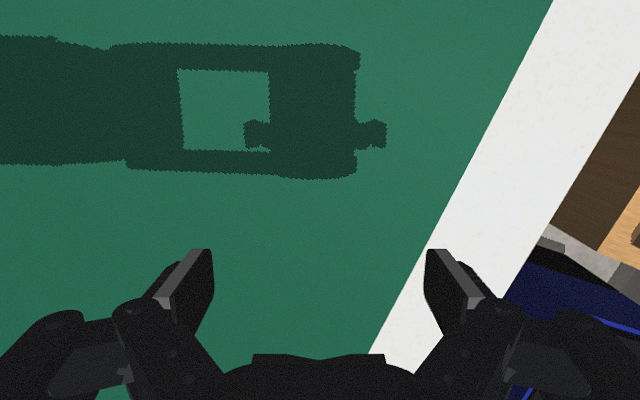

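```bash
cat > h.py <<'E'
from rig import r
import cv2,numpy as np
from scipy.spatial.transform import Rotation as Ro
def cam(name,s=None):
    c=r.calibration(name)
    if name=="wrist":
        s=s or r.sense()
        R0=Ro.from_euler('xyz',s['tcp_rot']).as_matrix(); T=c['T_tool_cam']
        return c,R0@T[:3,:3],R0@T[:3,3]+s['eef_pos']
    return c,Ro.from_euler('xyz',c['attitude']).as_matrix(),np.array(c['origin'])
def ray(name,px,s=None):
    c,R,o=cam(name,s)
    u=cv2.undistortPoints(np.array(px,float).reshape(-1,1,2),c['mtx'],c['dist']).reshape(-1,2)
    d=np.c_[u,np.ones(len(u))]@R.T
    return o,d/np.linalg.norm(d,axis=1)[:,None]
def onz(name,px,z,s=None):
    o,d=ray(name,px,s); return o+d*((z-o[2])/d[:,2])[:,None]
def proj(name,P,s=None):
    c,R,o=cam(name,s)
    p,_=cv2.projectPoints(((np.array(P,float).reshape(-1,3)-o)@R),np.zeros(3),np.zeros(3),c['mtx'],c['dist']); return p.reshape(-1,2)
def tri(n1,p1,n2,p2):
    o1,d1=ray(n1,[p1]);o2,d2=ray(n2,[p2]);d1=d1[0];d2=d2[0]
    A=np.c_[d1,-d2];t=np.linalg.lstsq(A,o2-o1,rcond=None)[0]
    a=o1+t[0]*d1;b=o2+t[1]*d2;return (a+b)/2,np.linalg.norm(a-b)
def tool(yaw,tilt=0,hd=None):
    """tool rotation; yaw in deg = direction of tool y(jaw) axis... tool down base: Rz(yaw)*Rx(pi)"""
    return Ro.from_euler('z',yaw,degrees=True)*Ro.from_euler('x',180,degrees=True)
def go(pos,R):
    s=r.sense();R0=Ro.from_euler('xyz',s['tcp_rot'])
    d=R0.inv().apply(np.array(pos,float)-s['eef_pos'])/10
    v=(R0.inv()*R).as_rotvec(degrees=True)
    print('shift cm',np.round(d,2),'turn deg',np.round(v,1),'rows',np.linalg.norm(d)/6.25,np.linalg.norm(v)/10.7)
def st():
    s=r.sense();print(round(s['clock'],2),s['eef_pos'].round(1),s['tcp_rot'].round(3),'F',s['contact_force'].round(1),'op',round(s['opening'],3),'q',s['qpos'].round(2));return s
def save(im,n,box=None,k=1):
    if box is not None: x0,y0,x1,y1=box; im=im[y0:y1,x0:x1]
    cv2.imwrite('pics/'+n,cv2.resize(im[:,:,::-1],None,fx=k,fy=k,interpolation=cv2.INTER_CUBIC))
E
python3 - <<'E'
from h import *
t=cv2.imread('pics/a_top.png')[:,:,::-1]; sc=cv2.imread('pics/a_scene.png')[:,:,::-1]
save(t,'b1.png',(180,70,380,270),3); save(sc,'b2.png',(260,80,480,340),2.3)
# dark masks
hsv=cv2.cvtColor(t,cv2.COLOR_RGB2HSV)
m=((hsv[:,:,2]<95)&(hsv[:,:,1]<90)).astype('uint8')
cs,_=cv2.findContours(m,0,2)
for c in cs:
    if 250<cv2.contourArea(c)<1500:
        (cx,cy),wh,a=cv2.minAreaRect(c); print((cx,cy),wh,a,onz('top',[(cx,cy)],35)[0].round(0))
b=[(384,175),(495,178),(494,251),(382,247)]
print('board',onz('top',b,8).round(0))
print('press',onz('top',[(323,216),(362,220)],88).round(0))
E
```

```text
(206.08682250976562, 172.02981567382812) (21.98822021484375, 37.71590805053711) 75.25643920898438 [564. 324.  35.]
(282.0, 166.5) (21.0, 36.0) 90.0 [584. 118.  35.]
(12.411766052246094, 129.1470489501953) (25.693328857421875, 26.306901931762695) 4.39870548248291 [671. 860.  35.]
(334.8763732910156, 111.70223999023438) (35.153038024902344, 20.61212158203125) 12.994616508483887 [738. -22.  35.]
board [[ 570. -162.    8.]
 [ 568. -463.    8.]
 [ 370. -459.    8.]
 [ 372. -159.    8.]]
press [[449.   3.  88.]
 [442. -98.  88.]]
```

View pics/b1.png

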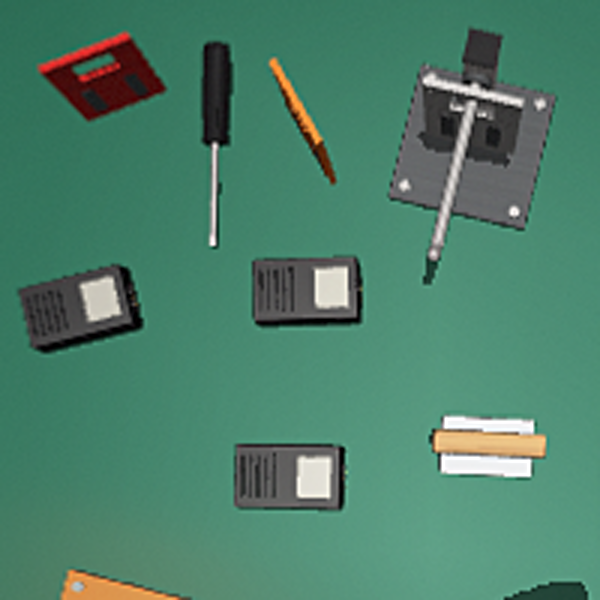

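View pics/b2.png

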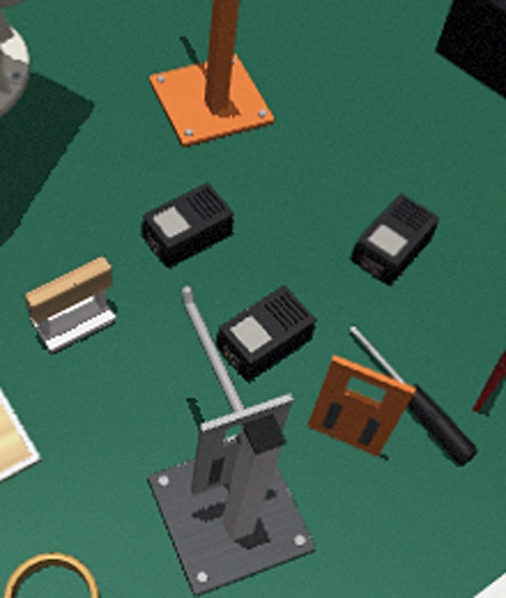

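```bash
python3 - <<'E'
from h import *
T=lambda p:np.array(p)/3.+[180,70]
S=lambda p:np.array(p)/2.3+[260,80]
print('tip',tri('top',T((433,255)),'scene',S((187,290))))
print('post',tri('top',T((485,45)),'scene',S((264,433))))
print('gaugeL/R',tri('top',T((427,80)),'scene',S((292,398))),tri('top',T((522,101)),'scene',S((202,428))))
b=onz('top',[T(p) for p in [(430,79),(540,103),(515,211),(404,186)]],10);print('base',b.round(0),b.mean(0))
print('basescene',onz('scene',[S(p) for p in [(163,480),(300,540),(202,577)]],10).round(0))
for n,c in dict(A=(78,307),B=(306,289),C=(289,476)).items(): print(n,onz('top',[T(c)],43)[0].round(1))
a=onz('top',[T(p) for p in [(20,289),(123,266),(37,347),(136,325)]],43);print((a[1]-a[0]),a[3]-a[2])
print('pressfoot',onz('top',[T(p) for p in [(443,417),(533,420),(531,477),(441,472)]],14).round(0))
print('bar',onz('top',[T(p) for p in [(434,442),(546,446)]],88).round(0))
E
```

```text
tip (array([586.87685535,   1.66815364, 210.56974364]), np.float64(1.5775074106755969))
post (array([743.78765066, -34.47939705, 241.99346258]), np.float64(1.9416365442756416))
gaugeL/R (array([723.87096194,  10.69328611, 218.7881474 ]), np.float64(4.709981612720199)) (array([707.06487492, -65.11834177, 219.29806036]), np.float64(0.4647165659168425))
base [[788.  11.  10.]
 [767. -92.  10.]
 [665. -71.  10.]
 [686.  32.  10.]] [726.31807911 -30.04212794  10.        ]
basescene [[663. -68.  10.]
 [789.  12.  10.]
 [766. -90.  10.]]
A [562.1 322.2  43. ]
B [582.8 117.   43. ]
C [414.7 126.9  43. ]
[ 22.9559555  -92.28365505   0.        ] [ 21.85605167 -88.39133875   0.        ]
pressfoot [[472.  -9.  14.]
 [471. -91.  14.]
 [419. -90.  14.]
 [422.  -8.  14.]]
bar [[446.  -2.  88.]
 [445. -98.  88.]]
```

```bash
python3 - <<'E'
from h import *
st(); go((446,-50,200),tool(90))
E
```

```text
0.15 [ 233.9 -579.2  230.7] [-3.141  0.     0.384] F [-0.6 -0.4 -0. ] op 1.003 q [-1.19  0.35  1.63 -0.    1.16 -0.  ]
shift cm [ 39.48 -41.12   3.12] turn deg [ -0.1  -0.  -68. ] rows 9.135353709899348 6.356023905556862
```

Request:
jog_arm:
  series:
    - [[4.5, -4.3, 0.4, 0, 0, -10], [9, -8.6, 0.8, 0, 0, -20], [13, -13, 1.2, 0, 0, -30], [17, -17.5, 1.6, 0, 0, -40], [21, -22, 2, 0, 0, -45]]

```text
invalid input at $.series[0][0]: expected 7 numbers
```

Request:
jog_arm:
  series:
    - [[4.5, -4.3, 0.4, 0, 0, -10, 8.5], [9, -8.6, 0.8, 0, 0, -20, 8.5], [13, -13, 1.2, 0, 0, -30, 8.5], [17, -17.5, 1.6, 0, 0, -40, 8.5], [21, -22, 2, 0, 0, -45, 8.5]]

```text
clock: 0.78
eef_pos: [346.7, -295.1, 211.2]
tcp_rot: [3.141, -0.0, 1.173]
contact_force: [0.8, 0.3, -0.4]
opening: 1.002
```

```bash
python3 - <<'E'
from h import *
st(); go((446,-50,200),tool(90))
E
```

```text
0.78 [ 346.7 -295.1  211.2] [ 3.141 -0.     1.173] F [ 0.8  0.3 -0.4] op 1.002 q [-0.71  0.11  2.    0.    1.03 -0.31]
shift cm [26.44 -0.34  1.12] turn deg [  0.    0.  -22.8] rows 4.235236597895763 2.13064959057269
```

Request:
jog_arm:
  series:
    - [[6, 0, 0.5, 0, 0, -10, 8.5], [12, -0.2, 1, 0, 0, -20, 8.5], [18, -0.3, 1.1, 0, 0, -22.8, 8.5], [24, -0.3, 1.1, 0, 0, -22.8, 8.5], [26.4, -0.3, 1.1, 0, 0, -22.8, 8.5]]

```text
clock: 1.4
eef_pos: [447.5, -50.1, 200.3]
tcp_rot: [3.141, -0.0, 1.57]
contact_force: [-0.2, -1.4, 0.5]
opening: 0.995
```

```bash
python3 - <<'E'
from h import *
s=st(); im=r.grab_frame('wrist'); save(im,'c1.png')
P=proj('wrist',[(446,-2,88),(446,-98,88),(446,-50,69)],s);print(P)
E
```

```text
1.4 [447.5 -50.1 200.3] [ 3.141 -0.     1.57 ] F [-0.2 -1.4  0.5] op 0.995 q [-0.12  0.11  2.02  0.    1.   -0.11]
[[315.63887856 121.66502855]
 [316.07033926 246.57768578]
 [316.03864402 180.85521679]]
```

View pics/c1.png

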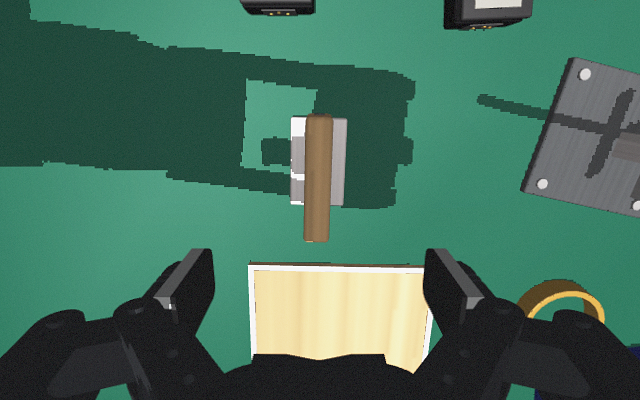

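```bash
python3 - <<'E'
from h import *
p=onz('wrist',[(307,115),(332,115),(304,241),(328,241)],88);print(p.round(1),p.mean(0))
c=p.mean(0)
go((c[0],c[1],69+8-18.7),tool(90-0.5))
E
```

```text
[[440.7   3.7  88. ]
 [458.3   3.6  88. ]
 [437.4 -92.2  88. ]
 [456.  -92.3  88. ]] [448.07581964 -44.29531276  88.        ]
shift cm [ 0.46 -0.03 14.2 ] turn deg [ 0.  -0.1  0.4] rows 2.2736734108023624 0.0393099965608672
```

Request:
jog_arm:
  series:
    - [[0.2, 0, 6, 0, 0, 1, 6], [0.3, 0, 12, 0, 0, 1.5, 6], [0.3, 0, 14.2, 0, 0, 1.5, 5], [0.3, 0, 14.2, 0, 0, 1.5, 2], [0.3, 0, 14.2, 0, 0, 1.5, 1]]
  newtons: 80

```text
clock: 2.08
eef_pos: [447.2, -50.1, 59.1]
tcp_rot: [3.141, 0.0, 1.541]
contact_force: [0.1, -0.3, -3.1]
opening: 0.219
```

Request:
jog_arm:
  series:
    - [[0, 0, 0, 0, 0, 0, 1], [0, 0, 0, 0, 0, 0, 1], [0, 0, 0, 0, 0, 0, 1], [0, 0, 0, 0, 0, 0, 1], [0, 0, -3, 0, 0, 0, 1]]
  newtons: 80

```text
clock: 2.7
eef_pos: [445.3, -49.5, 87.3]
tcp_rot: [-3.138, -0.0, 1.541]
contact_force: [0.3, 0.1, -3.1]
opening: 0.22
```

```bash
python3 - <<'E'
from h import *
s=st(); im=r.grab_frame('wrist'); save(im,'c2.png');im=r.grab_frame('top'); save(im,'c2t.png',(160,90,480,290),2)
E
```

```text
2.7 [445.3 -49.5  87.3] [-3.138 -0.     1.541] F [ 0.3  0.1 -3.1] op 0.22 q [-0.11  0.29  2.12  0.    0.73 -0.08]
```

View pics/c2.png

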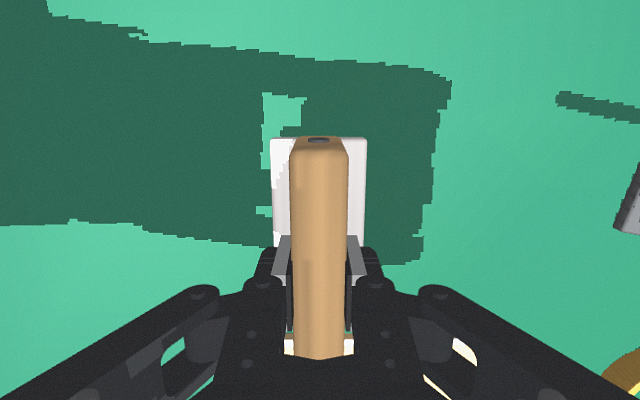

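View pics/c2t.png

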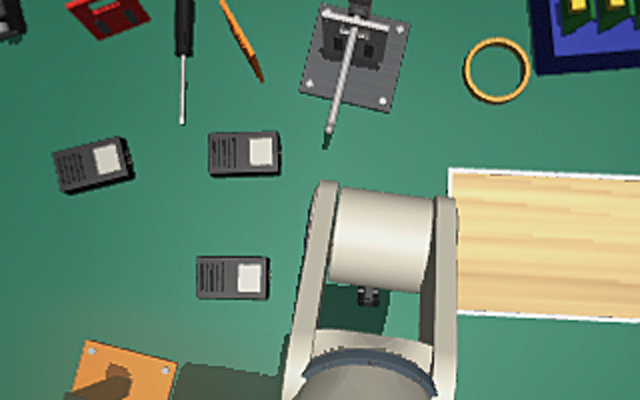

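```bash
python3 - <<'E'
from h import *
s=r.sense()
print(onz('wrist',[(318,140)],117,s)-s['eef_pos'])
print(onz('wrist',[(272,140),(366,140)],43,s)-s['eef_pos'])
# C target
go((414.7,126.9,59+60),tool(88))
E
```

```text
[[ 1.81176118 54.35966726 26.8397267 ]]
[[-22.87465626  44.82998792 -47.1602733 ]
 [ 27.21591786  43.29781093 -47.1602733 ]]
shift cm [17.57 -3.88 -2.9 ] turn deg [0.2 0.  0.3] rows 2.9163588705436623 0.03359421577805022
```

Request:
jog_arm:
  series:
    - [[4, -0.5, -3, 0, 0, 0, 1], [10, -2, -3, 0, 0, 0, 1], [15, -3.4, -3, 0, 0, 0, 1], [17.3, -3.5, -3, 0, 0, 0, 1], [17.3, -3.5, -2.4, 0, 0, 0, 1]]

```text
clock: 3.42
eef_pos: [417.0, 125.6, 111.9]
tcp_rot: [3.141, -0.0, 1.544]
contact_force: [0.4, -0.1, -3.1]
opening: 0.219
```

```bash
python3 - <<'E'
from h import *
s=st(); im=r.grab_frame('wrist'); save(im,'c3.png');im=r.grab_frame('scene'); save(im,'c3t.png',(260,80,480,340),2.3)
E
```

```text
3.42 [417.  125.6 111.9] [ 3.141 -0.     1.544] F [ 0.4 -0.1 -3.1] op 0.219 q [0.29 0.23 2.13 0.   0.78 0.32]
```

View pics/c3.png

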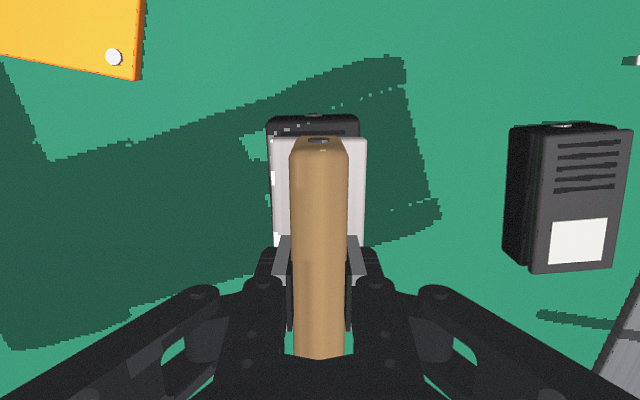

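View pics/c3t.png

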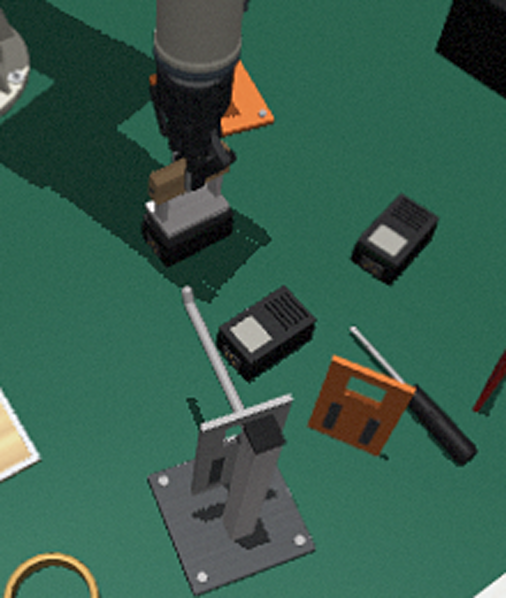

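Request:
jog_arm:
  series:
    - [[0, -0.3, 0.5, 0, 0, 0, 1], [0, -0.3, 0.8, 0, 0, 0, 1], [0, -0.3, 1.1, 0, 0, 0, 1], [0, -0.3, 1.3, 0, 0, 0, 1], [0, -0.3, 1.5, 0, 0, 0, 1]]

```text
clock: 4.15
eef_pos: [414.0, 124.0, 97.4]
tcp_rot: [3.142, 0.0, 1.541]
contact_force: [-1.6, -2.4, 0.8]
opening: 0.222
```

Request:
jog_arm:
  series:
    - [[0, 0, 0.2, 0, 0, 0, 1], [0, 0, 0.2, 0, 0, 0, 1]]

```text
clock: 4.4
eef_pos: [414.2, 124.4, 95.7]
tcp_rot: [3.141, -0.0, 1.541]
contact_force: [-2.1, -2.0, 10.1]
opening: 0.222
```

Request:
jog_arm:
  series:
    - [[0, 0, 0.15, 0, 0, 0, 1], [0, 0, 0.15, 0, 0, 0, 1], [0, 0, -2, 0, 0, 0, 1], [0, 0, -5, 0, 0, 0, 1]]

```text
clock: 4.9
eef_pos: [413.5, 124.3, 145.3]
tcp_rot: [-3.14, 0.0, 1.541]
contact_force: [0.7, 0.1, -2.8]
opening: 0.217
```

```bash
python3 - <<'E'
from h import *
s=st(); im=r.grab_frame('wrist'); save(im,'c4.png');go((582-1.5,117-3,145),tool(88))
im=r.grab_frame('top'); save(im,'c4t.png',(160,90,480,290),2)
E
```

```text
4.9 [413.5 124.3 145.3] [-3.14   0.     1.541] F [ 0.7  0.1 -2.8] op 0.217 q [0.29 0.17 2.11 0.   0.86 0.32]
shift cm [-0.61 16.51  0.44] turn deg [ 0.2 -0.1  0.3] rows 2.6436047336155504 0.034274816653173355
```

View pics/c4.png

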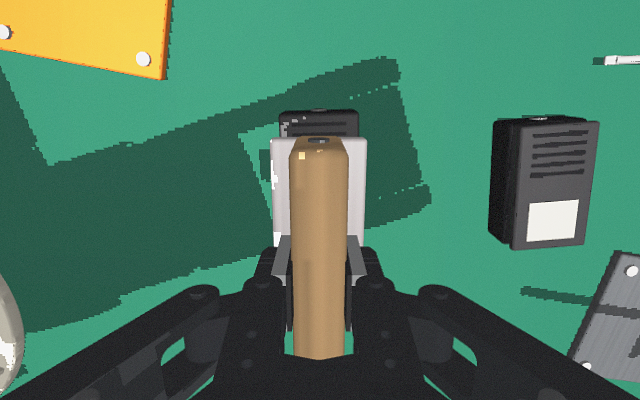

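View pics/c4t.png

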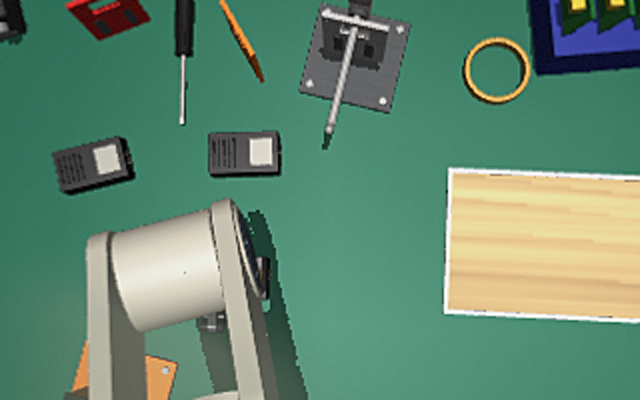

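Request:
jog_arm:
  series:
    - [[0, 5, 0, 0, 0, 0, 1], [-0.3, 11, 0.5, 0, 0, 0, 1], [-0.6, 16, 2, 0, 0, 0, 1], [-0.6, 16.6, 3.2, 0, 0, 0, 1], [-0.6, 16.6, 3.4, 0, 0, 0, 1]]

```text
clock: 5.62
eef_pos: [578.1, 113.1, 108.8]
tcp_rot: [-3.138, 0.001, 1.541]
contact_force: [-0.8, -1.0, -2.0]
opening: 0.218
```

```bash
python3 - <<'E'
from h import *
s=st(); im=r.grab_frame('wrist'); save(im,'c5.png');im=r.grab_frame('scene'); save(im,'c5t.png',(260,80,480,340),2.3)
E
```

```text
5.62 [578.1 113.1 108.8] [-3.138e+00  1.000e-03  1.541e+00] F [-0.8 -1.  -2. ] op 0.218 q [0.19 0.44 1.81 0.   0.9  0.22]
```

View pics/c5.png

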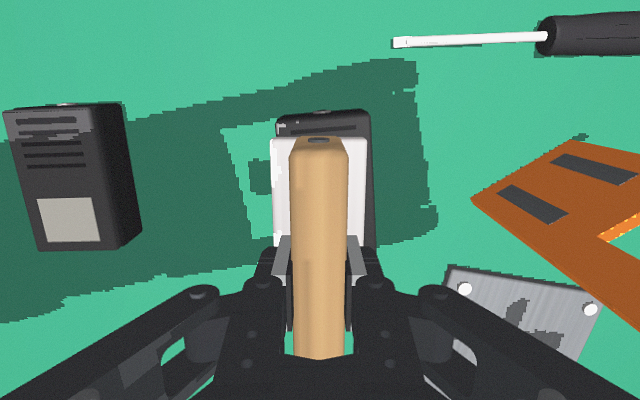

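View pics/c5t.png

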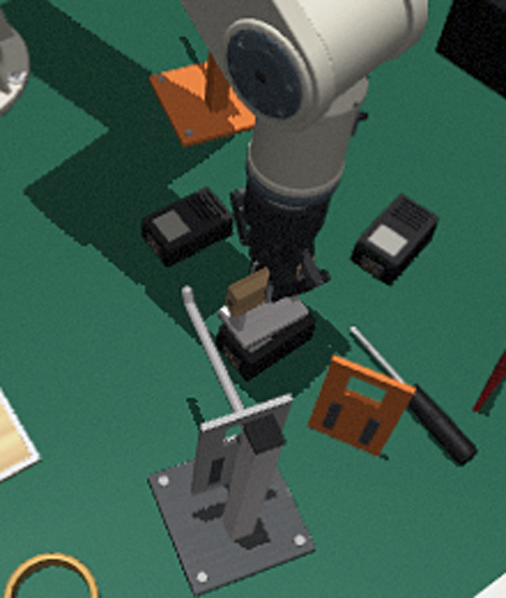

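Request:
jog_arm:
  series:
    - [[0.1, 0.4, 0.4, 0, 0, 0, 1], [0.1, 0.4, 0.7, 0, 0, 0, 1], [0.1, 0.4, 1.0, 0, 0, 0, 1], [0.1, 0.4, 1.2, 0, 0, 0, 1], [0.1, 0.4, 1.4, 0, 0, 0, 1]]

```text
clock: 6.35
eef_pos: [583.8, 114.4, 97.7]
tcp_rot: [3.141, -0.0, 1.541]
contact_force: [-2.1, 0.4, 1.6]
opening: 0.22
```

Request:
jog_arm:
  series:
    - [[0, 0, 0.1, 0, 0, 0, 1], [0, 0, 0.1, 0, 0, 0, 1]]

```text
clock: 6.6
eef_pos: [583.7, 114.2, 95.9]
tcp_rot: [-3.141, 0.0, 1.541]
contact_force: [-0.3, -0.5, -3.7]
opening: 0.219
```

Request:
jog_arm:
  series:
    - [[0, 0, 0.15, 0, 0, 0, 1], [0, 0, 0.25, 0, 0, 0, 1]]

```text
clock: 6.85
eef_pos: [584.0, 114.2, 95.7]
tcp_rot: [3.141, 0.0, 1.541]
contact_force: [-8.0, -2.7, 25.8]
opening: 0.221
```

Request:
jog_arm:
  series:
    - [[0, 0, -2, 0, 0, 0, 1], [0, 0, -5, 0, 0, 0, 1]]

```text
clock: 7.1
eef_pos: [583.0, 114.0, 143.4]
tcp_rot: [-3.14, 0.0, 1.541]
contact_force: [0.9, -0.1, -3.5]
opening: 0.219
```

```bash
python3 - <<'E'
from h import *
s=st(); go((561.5,318.5,112),tool(103))
im=r.grab_frame('top'); save(im,'c6t.png',(160,90,480,290),2)
E
```

```text
7.1 [583.  114.  143.4] [-3.14   0.     1.541] F [ 0.9 -0.1 -3.5] op 0.219 q [ 0.19  0.4   1.78 -0.    0.96  0.22]
shift cm [20.37 -2.75  3.13] turn deg [ -0.1   0.  -14.7] rows 3.3275331579437757 1.3751979924689421
```

View pics/c6t.png

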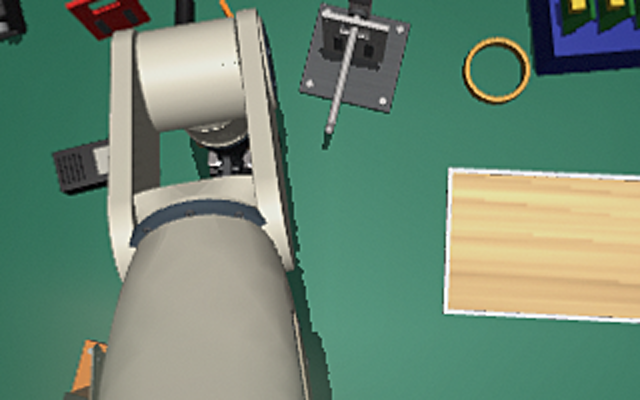

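Request:
jog_arm:
  series:
    - [[5, -0.5, 0, 0, 0, -8, 1], [11, -1, 0, 0, 0, -14.7, 1], [17, -2.5, 1, 0, 0, -14.7, 1], [20.4, -2.8, 2.6, 0, 0, -14.7, 1], [20.4, -2.8, 3.2, 0, 0, -14.7, 1]]

```text
clock: 7.78
eef_pos: [560.8, 321.2, 110.1]
tcp_rot: [-3.141, -0.0, 1.801]
contact_force: [-0.0, -0.8, -3.3]
opening: 0.22
```

```bash
python3 - <<'E'
from h import *
s=st(); im=r.grab_frame('wrist'); save(im,'c7.png')
im=r.grab_frame('scene'); save(im,'c7t.png',(260,80,480,340),2.3)
E
```

```text
7.78 [560.8 321.2 110.1] [-3.141 -0.     1.801] F [-0.  -0.8 -3.3] op 0.22 q [0.52 0.51 1.68 0.   0.95 0.29]
```

View pics/c7.png

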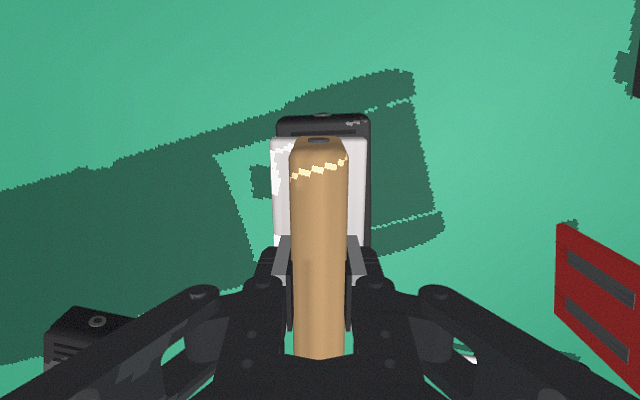

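View pics/c7t.png

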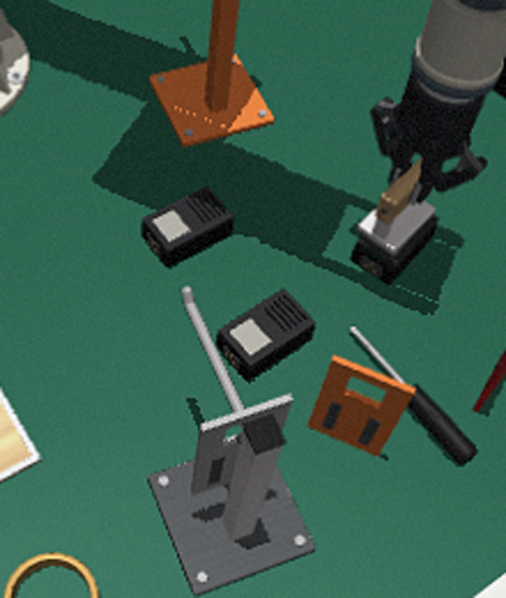

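Request:
jog_arm:
  series:
    - [[0, 0.4, 0.4, 0, 0, 0, 1], [0, 0.4, 0.7, 0, 0, 0, 1], [0, 0.4, 1.0, 0, 0, 0, 1], [0, 0.4, 1.3, 0, 0, 0, 1], [0, 0.4, 1.5, 0, 0, 0, 1]]

```text
clock: 8.5
eef_pos: [566.2, 319.6, 97.2]
tcp_rot: [3.141, 0.0, 1.797]
contact_force: [1.0, -1.1, -0.6]
opening: 0.219
```

Request:
jog_arm:
  series:
    - [[0, 0, 0.1, 0, 0, 0, 1], [0, 0, 0.2, 0, 0, 0, 1], [0, 0, 0.2, 0, 0, 0, 1]]

```text
clock: 8.88
eef_pos: [565.9, 320.0, 95.8]
tcp_rot: [3.141, -0.0, 1.798]
contact_force: [-2.2, -3.0, 8.3]
opening: 0.22
```

Request:
jog_arm:
  series:
    - [[0, 0, 0.15, 0, 0, 0, 1], [0, 0, 0.15, 0, 0, 0, 1]]

```text
clock: 9.12
eef_pos: [566.1, 320.1, 95.7]
tcp_rot: [3.141, -0.0, 1.798]
contact_force: [-4.7, -5.3, 20.6]
opening: 0.222
```

Request:
jog_arm:
  series:
    - [[0, 0, -2, 0, 0, 0, 1], [0, 0, -6, 0, 0, 0, 1], [0, 0, -12, 0, 0, 0, 1], [-5, -3, -15, 0, 0, 0, 1], [-10, -6, -15, 0, 0, 0, 1]]

```text
clock: 9.75
eef_pos: [530.9, 209.1, 246.5]
tcp_rot: [3.136, -0.001, 1.799]
contact_force: [0.7, -0.6, -3.1]
opening: 0.215
```

```bash
python3 - <<'E'
from h import *
s=st(); im=r.grab_frame('wrist'); save(im,'c8.png')
im=r.grab_frame('scene'); save(im,'c8t.png',(260,80,480,340),2.3)
E
```

```text
9.75 [530.9 209.1 246.5] [ 3.136e+00 -1.000e-03  1.799e+00] F [ 0.7 -0.6 -3.1] op 0.215 q [0.37 0.25 1.74 0.   1.14 0.14]
```

View pics/c8.png

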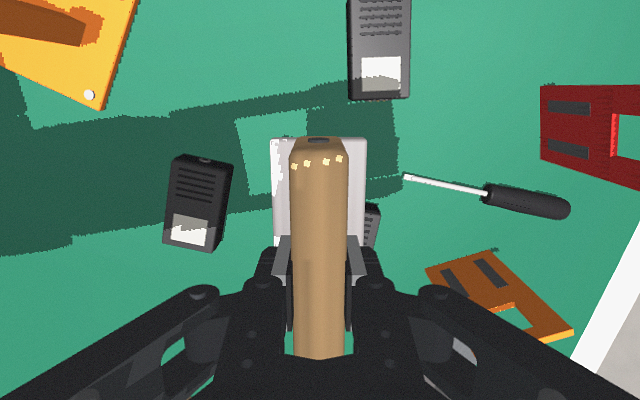

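View pics/c8t.png

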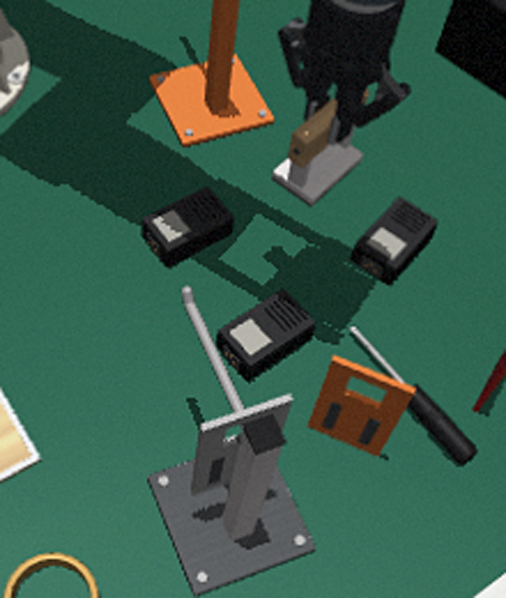

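```bash
cat >> h.py <<'E'
yS=np.radians(-11.6);O=np.array([696.9,-24.0]);XH=np.array([np.cos(yS),np.sin(yS)]);YH=np.array([-np.sin(yS),np.cos(yS)])
def stw(x,y=0): return O+x*XH+y*YH
def wst(p): d=np.array(p[:2])-O; return d@XH,d@YH
E
python3 - <<'E'
from h import *
p=stw(-195,-3); print(p); go((p[0],p[1],233.5),tool(78.4))
E
```

```text
[505.27959256  12.27146887]
shift cm [-18.26  -6.46   1.11] turn deg [-0.   0.1 24.5] rows 3.104976727998754 2.2867405578001776
```

Request:
jog_arm:
  series:
    - [[-2, -4, 0, 0, 0, 8, 1], [-7, -6.4, 0, 0, 0, 16, 1], [-13, -6.5, 0.6, 0, 0, 24.5, 1], [-18.3, -6.5, 1.1, 0, 0, 24.5, 1], [-18.3, -6.5, 1.1, 0, 0, 24.5, 1]]

```text
clock: 10.48
eef_pos: [508.1, 13.3, 232.3]
tcp_rot: [3.141, 0.0, 1.366]
contact_force: [-0.6, -0.4, -3.4]
opening: 0.226
```

```bash
python3 - <<'E'
from h import *
s=st(); im=r.grab_frame('wrist'); save(im,'d1.png')
im=r.grab_frame('scene'); save(im,'d1t.png',(260,80,480,340),2.3)
im=r.grab_frame('top'); save(im,'d1s.png',(240,60,420,220),3)
p=stw(-195,-3);go((p[0],p[1],233.5),tool(78.4));print(wst(s['eef_pos']))
E
```

```text
10.47 [508.1  13.3 232.3] [3.141 0.    1.366] F [-0.6 -0.4 -3.4] op 0.226 q [ 0.02  0.17  1.88 -0.    1.09  0.23]
shift cm [-0.47 -0.13 -0.11] turn deg [-0.  -0.   0.1] rows 0.08062459891115704 0.007664479680013258
(np.float64(-192.451175702897), np.float64(-1.4689533167892985))
```

View pics/d1.png

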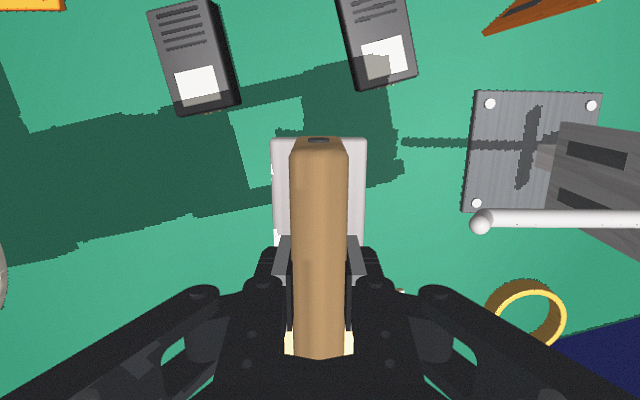

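View pics/d1t.png

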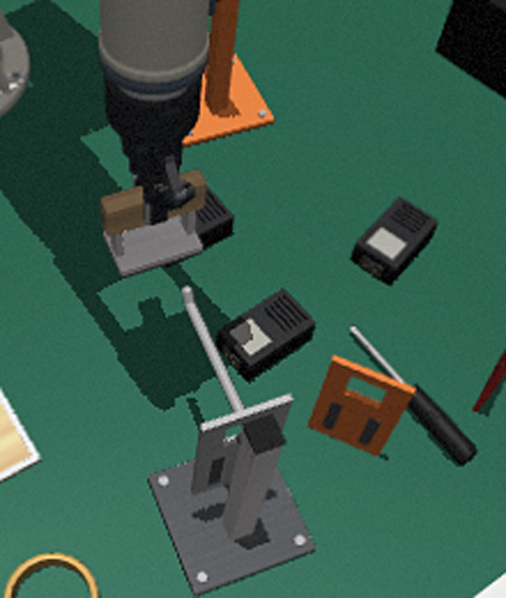

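View pics/d1s.png

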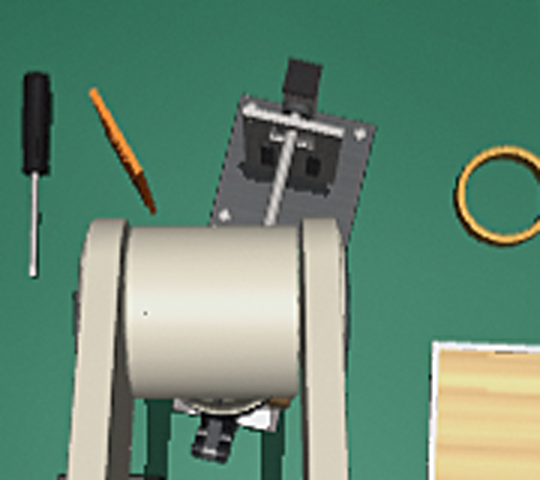

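```bash
python3 - <<'E'
from h import *
s=r.sense()
P=onz('wrist',[(480,222)],217,s)[0];print('tip',P,wst(P))
Q=onz('wrist',[(520,218),(630,218)],200,s);print(Q,[wst(q) for q in Q])
# expected pixel of tip
print(proj('wrist',[(*stw(-117),217),(*stw(-60),200)],s))
E
```

```text
tip [585.17988718  10.65503234 217.        ] (np.float64(-116.40661926118985), np.float64(11.48276391468667))
[[ 6.13061874e+02  5.46240953e-01  2.00000000e+02]
 [ 6.72103552e+02 -1.17054616e+01  2.00000000e+02]] [(np.float64(-87.06146046384866), np.float64(7.186893986511812)), (np.float64(-26.762147260906023), np.float64(7.0574072214658505))]
[[475.77073738 244.16207236]
 [567.33862667 230.52906266]]
```

Request:
jog_arm:
  series:
    - [[0, 1, -0.1, 0, 0, 0, 1], [0, 2.5, -0.1, 0, 0, 0, 1], [0, 4, -0.1, 0, 0, 0, 1], [0, 4.8, -0.1, 0, 0, 0, 1], [0, 5, -0.1, 0, 0, 0, 1]]

```text
clock: 11.25
eef_pos: [557.1, 6.0, 233.0]
tcp_rot: [-3.141, 0.0, 1.37]
contact_force: [-0.3, 0.7, -3.2]
opening: 0.22
```

```bash
python3 - <<'E'
from h import *
s=st(); im=r.grab_frame('wrist'); save(im,'d2.png')
im=r.grab_frame('scene'); save(im,'d2t.png',(290,120,410,220),5)
print(wst(s['eef_pos']))
E
```

```text
11.25 [557.1   6.  233. ] [-3.141  0.     1.37 ] F [-0.3  0.7 -3.2] op 0.22 q [0.01 0.25 1.78 0.   1.12 0.21]
(np.float64(-143.00591544773496), np.float64(1.252196211231835))
```

View pics/d2.png

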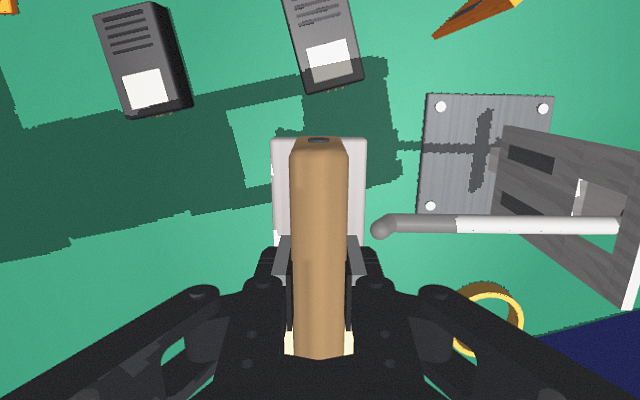

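View pics/d2t.png

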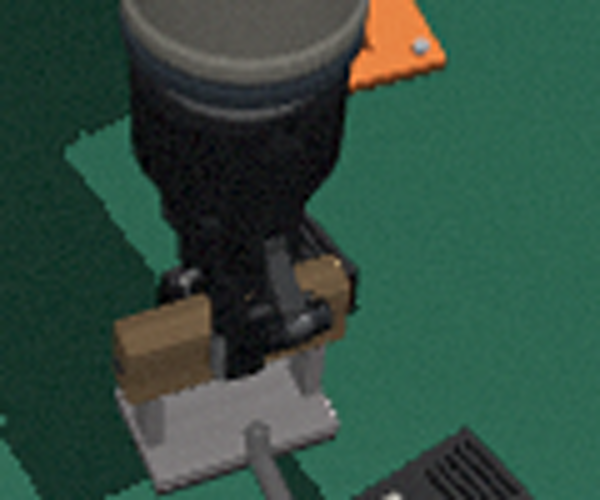

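Request:
jog_arm:
  series:
    - [[0, 0.7, -0.1, 0, 0, 0, 1], [0, 1.4, -0.1, 0, 0, 0, 1], [0, 2.1, -0.1, 0, 0, 0, 1], [0, 2.7, -0.1, 0, 0, 0, 1], [0, 3, -0.1, 0, 0, 0, 1]]

```text
clock: 11.98
eef_pos: [586.3, -0.0, 234.1]
tcp_rot: [-3.141, 0.0, 1.37]
contact_force: [-0.8, -0.2, -3.3]
opening: 0.22
```

```bash
python3 - <<'E'
from h import *
s=st(); im=r.grab_frame('wrist'); save(im,'d3.png',(200,80,640,380),1.8)
im=r.grab_frame('scene'); save(im,'d3t.png',(290,120,410,220),5)
print(wst(s['eef_pos']))
E
```

```text
11.97 [586.3  -0.  234.1] [-3.141  0.     1.37 ] F [-0.8 -0.2 -3.3] op 0.22 q [-0.    0.29  1.72  0.    1.14  0.2 ]
(np.float64(-113.12027223669824), np.float64(1.2501671674282662))
```

View pics/d3.png

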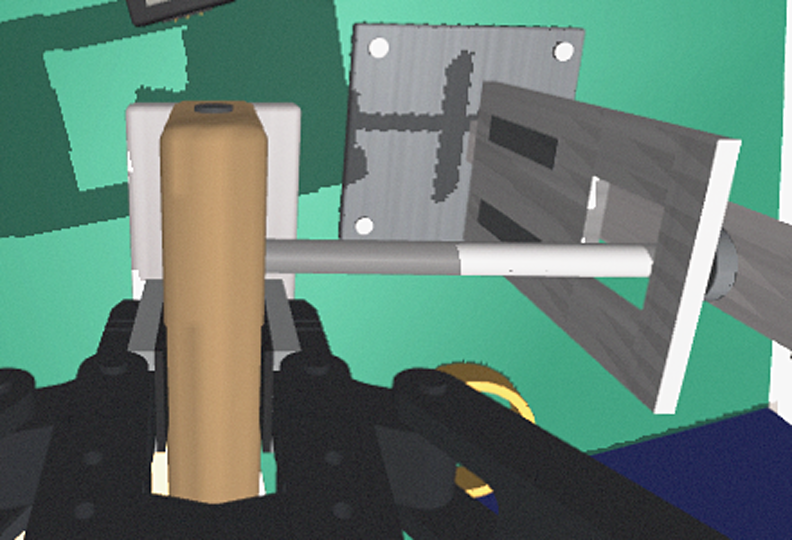

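View pics/d3t.png

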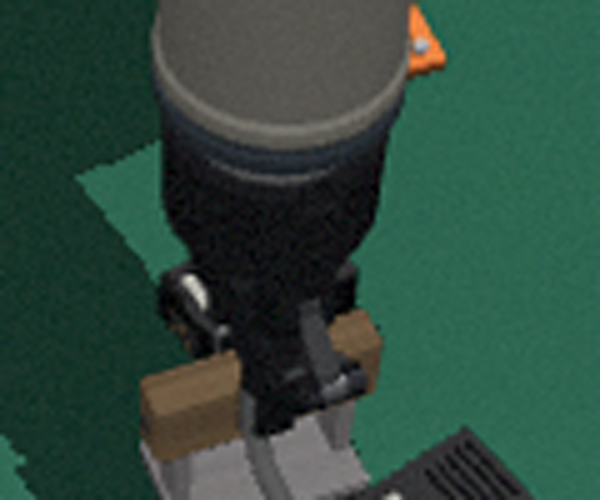

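Request:
jog_arm:
  series:
    - [[0, 1.5, 0, 0, 0, 0, 1], [0, 3, 0, 0, 0, 0, 1], [0, 4.3, 0, 0, 0, 0, 1], [0, 5, 0, 0, 0, 0, 1], [0, 5.1, 0.5, 0, 0, 0, 1]]

```text
clock: 12.7
eef_pos: [636.6, -10.2, 229.2]
tcp_rot: [3.141, -0.0, 1.37]
contact_force: [-0.3, -0.8, -2.5]
opening: 0.222
```

Request:
jog_arm:
  series:
    - [[0, 0, 0.5, 0, 0, 0, 1], [0, 0, 1, 0, 0, 0, 1], [0, 0, 1.2, 0, 0, 0, 1], [0, 0, 1.3, 0, 0, 0, 1], [0, 0, 1.4, 0, 0, 0, 1]]

```text
clock: 13.32
eef_pos: [636.0, -10.1, 215.4]
tcp_rot: [3.141, -0.0, 1.37]
contact_force: [0.3, 0.3, -3.4]
opening: 0.221
```

```bash
python3 - <<'E'
from h import *
s=st(); im=r.grab_frame('wrist'); save(im,'d4.png',(200,80,640,380),1.8)
im=r.grab_frame('scene'); save(im,'d4t.png',(290,150,420,350),3)
print(wst(s['eef_pos']))
E
```

```text
13.32 [636.  -10.1 215.4] [ 3.141 -0.     1.37 ] F [ 0.3  0.3 -3.4] op 0.221 q [-0.02  0.38  1.62 -0.    1.13  0.18]
(np.float64(-62.42166409966015), np.float64(1.3987682030274662))
```

View pics/d4.png

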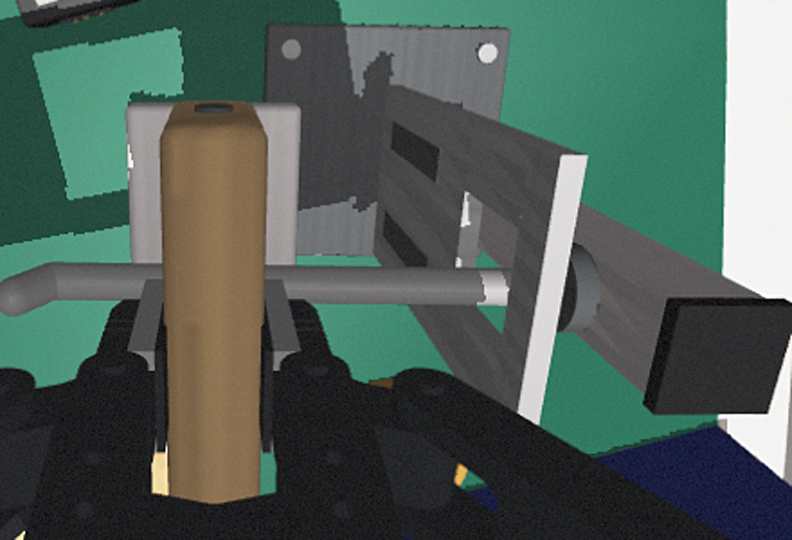

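View pics/d4t.png

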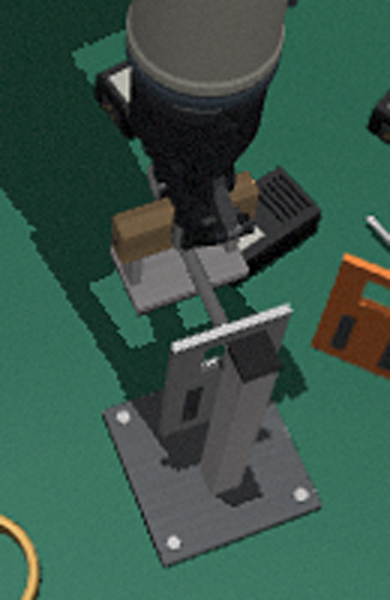

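```bash
python3 - <<'E'
from h import *
s=r.sense(); R0=Ro.from_euler('xyz',s['tcp_rot'])
f=lambda px,z: R0.inv().apply(onz('wrist',[px],z,s)[0]-s['eef_pos'])
print('barend',f((318,136),s['eef_pos'][2]+29.4),'foot edge',f((318,138),s['eef_pos'][2]-44.6))
print('arm L,R', f((240,80+282/1.8),200), f((410,80+286/1.8),200))
# top-view arm earlier
print(onz('top',[np.array((470,120))/3+[180,70],np.array((440,225))/3+[180,70]],203), stw(-20),stw(-90))
E
```

```text
barend [ 56.07014269   0.20997755 -29.39838132] foot edge [45.56452282  0.04620958 44.60129939]
arm L,R [  2.21925569 -37.37878512  15.31928598] [ 1.05573938 44.34700542 15.33018705]
[[695.80351332 -25.52931649 203.        ]
 [611.66940996  -3.8334035  203.        ]] [677.30849501 -19.97844158] [608.73822754  -5.9029871 ]
```

Request:
jog_arm:
  series:
    - [[-0.35, 0, 0, 0, 0, 0, 1], [-0.35, 0, 0.1, 0, 0, 0, 1], [-0.35, 0, 0.2, 0, 0, 0, 1], [-0.35, 0, 0.2, 0, 0, 0, 1]]

```text
clock: 13.92
eef_pos: [635.3, -13.7, 213.7]
tcp_rot: [3.141, 0.0, 1.37]
contact_force: [-1.5, -2.5, 2.7]
opening: 0.22
```

Request:
jog_arm:
  series:
    - [[0, 0, 0, 0, 0, 0, 2.4], [0, 0, 0, 0, 0, 0, 2.8], [0, 0, 0, 0, 0, 0, 3.5], [0, 0, 0, 0, 0, 0, 3.6], [0, 0, 0, 0, 0, 0, 3.6]]

```text
clock: 14.55
eef_pos: [635.3, -13.5, 213.3]
tcp_rot: [3.142, -0.0, 1.37]
contact_force: [0.2, -0.6, -0.6]
opening: 0.423
```

```bash
python3 - <<'E'
from h import *
s=st(); im=r.grab_frame('wrist'); save(im,'d5.png',(200,80,640,380),1.8)
E
```

```text
14.55 [635.3 -13.5 213.3] [ 3.142 -0.     1.37 ] F [ 0.2 -0.6 -0.6] op 0.423 q [-0.02  0.39  1.63  0.    1.13  0.18]
```

View pics/d5.png

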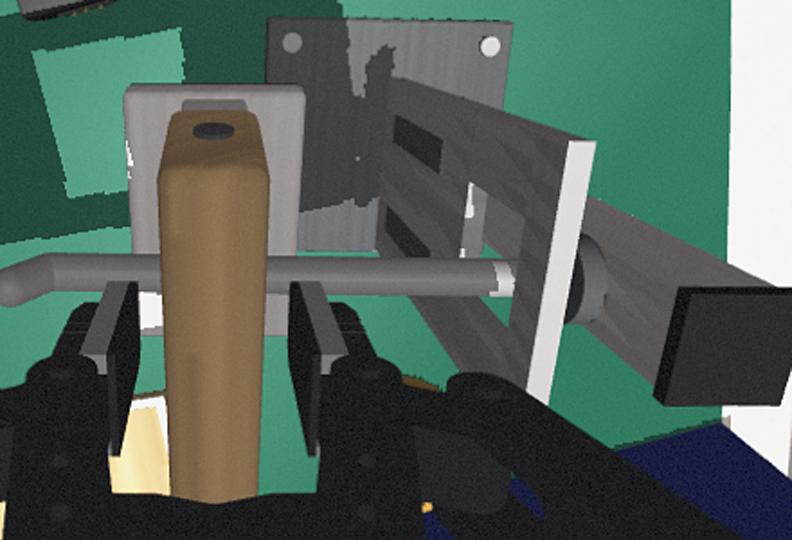

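Request:
jog_arm:
  series:
    - [[0, 0, -1, 0, 0, 0, 3.6], [0, 0, -3, 0, 0, 0, 3.6], [0, 0, -7, 0, 0, 0, 3.6], [0, -3, -11, 0, 0, 0, 3.6], [0, -9, -12, 0, 0, 0, 3.6]]

```text
clock: 15.22
eef_pos: [548.6, 4.4, 336.7]
tcp_rot: [3.136, -0.001, 1.369]
contact_force: [0.0, -0.1, 0.2]
opening: 0.419
```

```bash
python3 - <<'E'
from h import *
s=st(); im=r.grab_frame('wrist'); save(im,'d6.png')
im=r.grab_frame('scene'); save(im,'d6t.png',(260,110,480,340),2.5)
im=r.grab_frame('top'); save(im,'d6s.png',(160,60,420,260),3)
E
```

```text
15.22 [548.6   4.4 336.7] [ 3.136e+00 -1.000e-03  1.369e+00] F [ 0.  -0.1  0.2] op 0.419 q [0.01 0.14 1.67 0.   1.32 0.21]
```

View pics/d6.png

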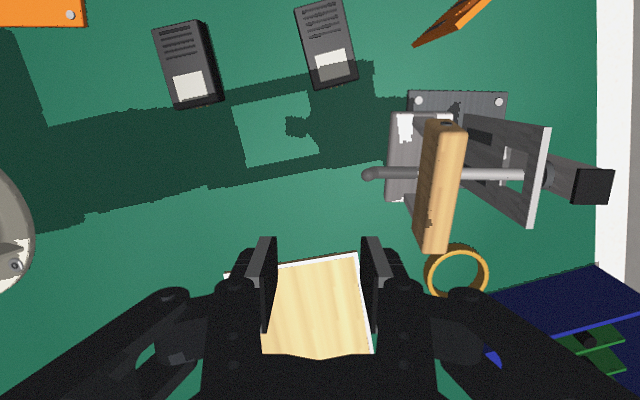

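View pics/d6t.png

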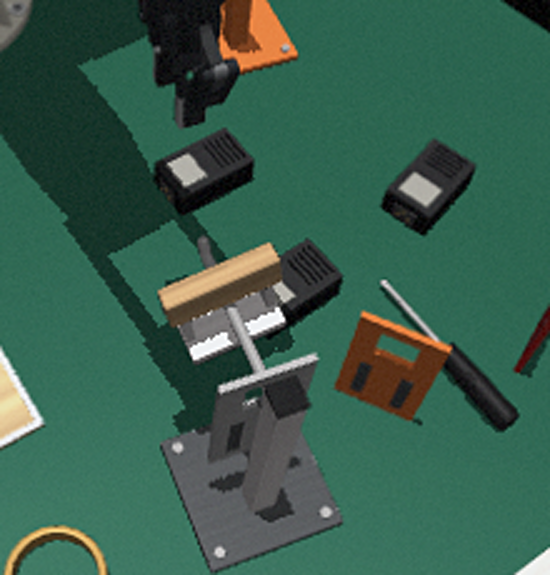

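View pics/d6s.png

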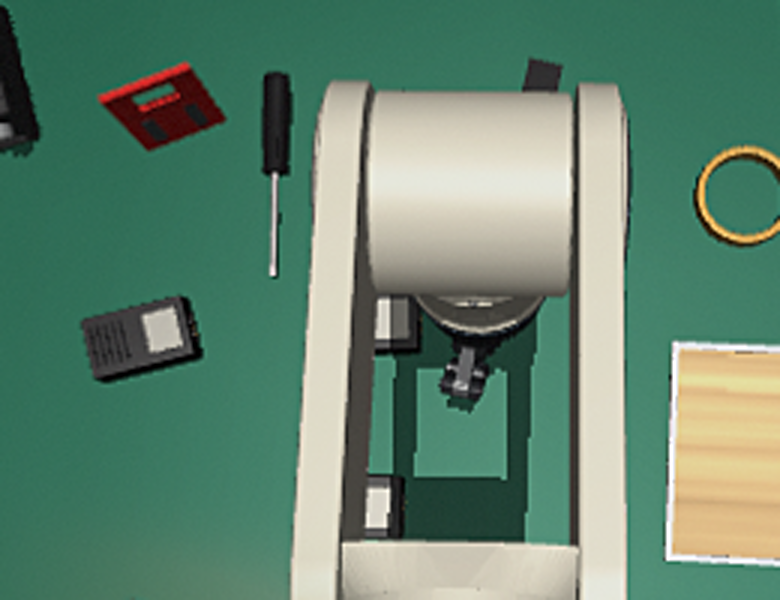

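```bash
cat > kin.py <<'E'
import numpy as np
from scipy.spatial.transform import Rotation as Ro
from scipy.optimize import least_squares
D=[([-1.1894,.3537,1.6341,0,1.1552],(233.85,-579.1,230.6)),([-.12,.11,2.02,0,1.00],(447.5,-50.1,200.3)),([-.11,.29,2.12,0,.73],(445.3,-49.5,87.3)),
([.29,.23,2.13,0,.78],(417,125.6,111.9)),([.29,.17,2.11,0,.86],(413.5,124.3,145.3)),([.19,.44,1.81,0,.9],(578.1,113.1,108.8)),([.19,.40,1.78,0,.96],(583,114,143.4)),
([.52,.51,1.68,0,.95],(560.8,321.2,110.1)),([.37,.25,1.74,0,1.14],(530.9,209.1,246.5)),([.02,.17,1.88,0,1.09],(508.1,13.3,232.3)),([-.02,.39,1.63,0,1.13],(635.3,-13.5,213.3)),
([.01,.14,1.67,0,1.32],(548.6,4.4,336.7)),([-.71,.11,2.0,0,1.03],(346.7,-295.1,211.2))]
A=[];B=[]
for q,p in D:
    s=q[1];t=q[1]+q[2]
    A.append([1,0,np.sin(s),np.sin(t),np.cos(t)]);B.append(np.hypot(*p[:2]))
    A.append([0,1,np.cos(s),np.cos(t),-np.sin(t)]);B.append(p[2])
K,res,_,_=np.linalg.lstsq(np.array(A),np.array(B),rcond=None)
if __name__=='__main__': print('c0,h-d,a,b1,b2',K.round(1),res)
E
python3 kin.py
```

```text
c0,h-d,a,b1,b2 [ 3.000e-01 -4.390e+01  5.678e+02  4.970e+02  6.300e+01] [57.84720889]
```

```bash
cat >> h.py <<'E'
def tl(yaw,al): return tool(yaw)*Ro.from_euler('y',al,degrees=True)
E
python3 - <<'E'
from h import *
go((415,110,230),tool(90))
E
```

```text
shift cm [  7.71 -14.9   10.49] turn deg [  0.1  -0.  -11.5] rows 3.1663765401392876 1.0724719100650766
```

Request:
jog_arm:
  series:
    - [[1, -5, 0, 0, 0, -6, 5], [3, -10, 3, 0, 0, -11.5, 7], [6, -15, 8, 0, 0, -11.5, 8.5], [7.7, -15, 10.5, 0, 0, -11.5, 8.5], [7.7, -15, 10.5, 0, 0, -11.5, 8.5]]
  newtons: 50

```text
clock: 16.0
eef_pos: [414.4, 110.5, 226.7]
tcp_rot: [-3.138, 0.001, 1.573]
contact_force: [0.5, 0.6, 0.1]
opening: 0.997
```

```bash
python3 - <<'E'
from h import *
s=st(); im=r.grab_frame('wrist'); save(im,'e1.png')
print(proj('wrist',[(415,127,37)],s))
go((415,110,230),tl(90,40))
im=r.grab_frame('top'); save(im,'e1t.png',(160,60,420,260),3)
E
```

```text
16.0 [414.4 110.5 226.7] [-3.138e+00  1.000e-03  1.573e+00] F [0.5 0.6 0.1] op 0.997 q [0.26 0.05 2.03 0.   1.07 0.25]
[[319.51272037 148.1471901 ]]
shift cm [-0.   -0.08 -0.18] turn deg [-0.1 40.   0.1] rows 0.03204211233231218 3.741584907207322
```

View pics/e1.png

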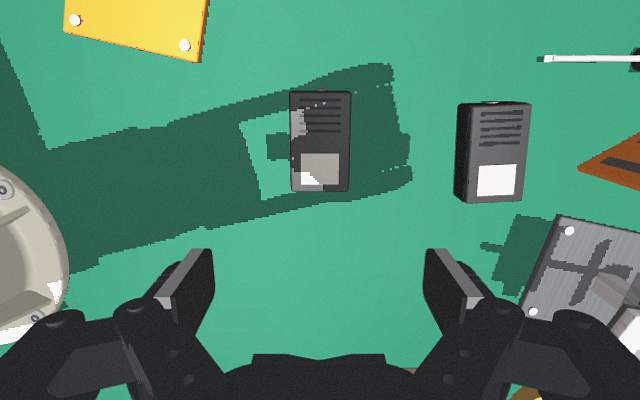

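View pics/e1t.png

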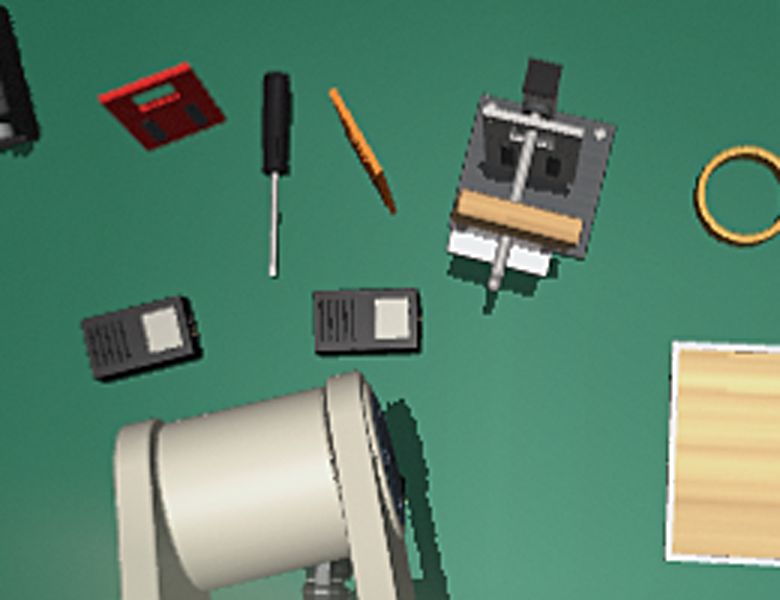

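Request:
jog_arm:
  series:
    - [[0.5, 0, 0, 0, 9, 0, 8.5], [1, 0, 0, 0, 18, 0, 8.5], [1.5, 0, 0, 0, 27, 0, 8.5], [2, 0, 0, 0, 36, 0, 8.5], [2, 0, 0, 0, 45, 0, 8.5]]

```text
clock: 16.73
eef_pos: [418.1, 128.2, 230.4]
tcp_rot: [3.132, -0.79, 1.576]
contact_force: [-0.4, 1.0, -0.4]
opening: 0.995
```

```bash
python3 - <<'E'
from h import *
s=st()
im=r.grab_frame('scene'); save(im,'e2t.png',(160,0,480,220),2.2)
go((415,137,100),tl(90,45))
E
```

```text
16.73 [418.1 128.2 230.4] [ 3.132 -0.79   1.576] F [-0.4  1.  -0.4] op 0.995 q [-0.27  0.19  2.13  0.82  1.22 -0.73]
shift cm [-8.53 -0.3   9.67] turn deg [ 0.3 -0.6  0.1] rows 2.063933349365633 0.06465608058336998
```

View pics/e2t.png

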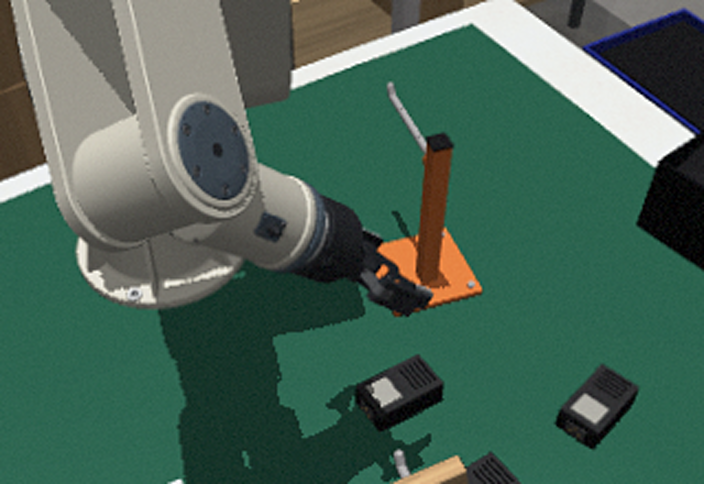

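```bash
python3 - <<'E'
from h import *
s=st()
go((415,137,60),tl(90,45));go((415,137,7),tl(90,45))
E
```

```text
16.77 [417.4 127.5 228.6] [ 3.136 -0.796  1.572] F [-0.6 -0.5 -3.5] op 0.997 q [-0.28  0.2   2.13  0.82  1.22 -0.74]
shift cm [-11.39  -0.31  12.47] turn deg [ 0.3 -0.6  0.1] rows 2.7025274215957125 0.06465608058336998
shift cm [-15.18  -0.33  16.17] turn deg [ 0.3 -0.6  0.1] rows 3.5494447419747455 0.06465608058336998
```

Request:
jog_arm:
  series:
    - [[-3, 0, 4, 0, 0, 0, 8.5], [-7, -0.2, 8, 0, 0, 0, 8.5], [-10, -0.3, 11, 0, 0, 0, 8.5], [-11.4, -0.3, 12.5, 0, -0.6, 0, 8.5], [-11.4, -0.3, 12.5, 0, -0.6, 0, 8.5]]

```text
clock: 17.4
eef_pos: [413.6, 136.9, 58.9]
tcp_rot: [-3.141, -0.774, 1.571]
contact_force: [-0.2, -0.1, 0.0]
opening: 0.994
```

```bash
python3 - <<'E'
from h import *
s=st(); im=r.grab_frame('wrist'); save(im,'e3.png')
go((415,137,7),tl(90,45))
im=r.grab_frame('scene'); save(im,'e3t.png',(160,0,480,220),2.2)
E
```

```text
17.4 [413.6 136.9  58.9] [-3.141 -0.774  1.571] F [-0.2 -0.1  0. ] op 0.994 q [-0.25  0.54  2.21  1.    0.93 -1.09]
shift cm [-3.69  0.12  3.77] turn deg [0.  0.6 0. ] rows 0.843937639405195 0.05841325483813893
```

View pics/e3.png

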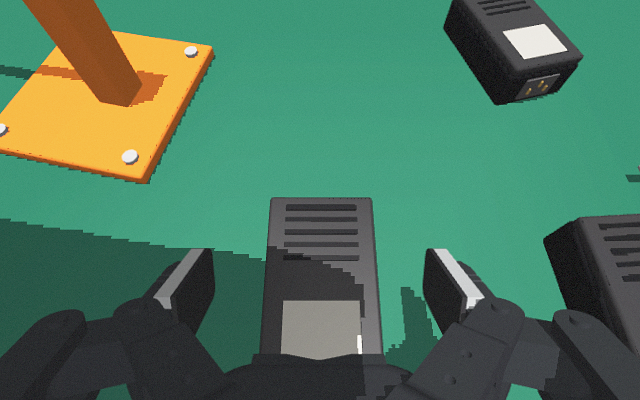

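View pics/e3t.png

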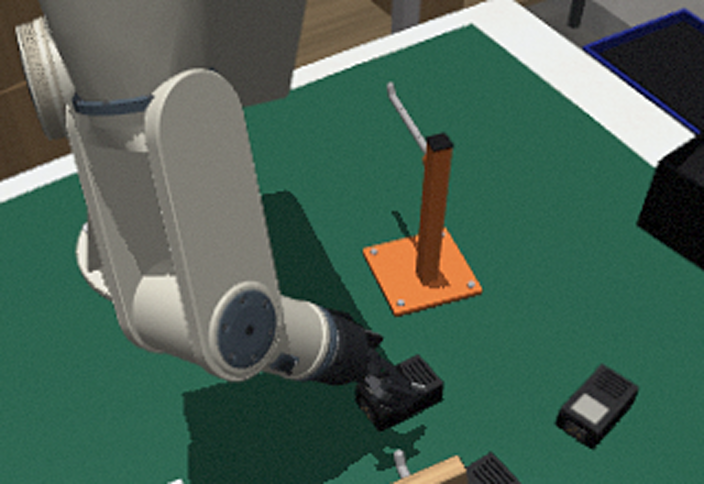

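Request:
jog_arm:
  series:
    - [[-1.2, 0.1, 1.2, 0, 0.3, 0, 8.5], [-2.4, 0.1, 2.4, 0, 0.6, 0, 8.5], [-3.2, 0.1, 3.3, 0, 0.6, 0, 8.5], [-3.6, 0.1, 3.7, 0, 0.6, 0, 8.5], [-3.7, 0.1, 3.8, 0, 0.6, 0, 8.5]]

```text
clock: 18.12
eef_pos: [413.7, 137.7, 6.4]
tcp_rot: [3.141, -0.785, 1.571]
contact_force: [-0.5, 0.4, -0.8]
opening: 0.999
```

Request:
jog_arm:
  series:
    - [[0, 0, 0, 0, 0, 0, 7], [0, 0, 0, 0, 0, 0, 5.2], [0, 0, 0, 0, 0, 0, 5], [0, 0, 0, 0, 0, 0, 5], [0, 0, 0, 0, 0, 0, 5]]
  newtons: 60

```text
clock: 18.75
eef_pos: [413.8, 137.7, 6.8]
tcp_rot: [3.14, -0.786, 1.571]
contact_force: [-0.4, -2.8, 6.2]
opening: 0.67
```

```bash
python3 - <<'E'
from h import *
s=st(); im=r.grab_frame('wrist'); save(im,'e4.png')
E
```

```text
18.75 [413.8 137.7   6.8] [ 3.14  -0.786  1.571] F [-0.4 -2.8  6.2] op 0.67 q [-0.25  0.67  2.21  1.09  0.88 -1.23]
```

View pics/e4.png

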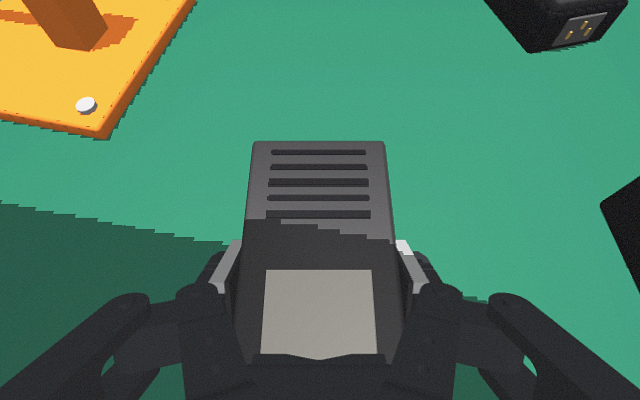

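Request:
jog_arm:
  series:
    - [[1, 0, -1, 0, 0, 0, 5], [3, 0, -3, 0, 0, 0, 5], [6, 0, -6, 0, 0, 0, 5], [10, 0, -10, 0, 0, 0, 5], [13, 0, -13, 0, 0, 0, 5]]

```text
clock: 19.42
eef_pos: [412.9, 137.6, 192.5]
tcp_rot: [3.141, -0.784, 1.572]
contact_force: [0.8, 0.2, -2.4]
opening: 0.669
```

```bash
python3 - <<'E'
from h import *
s=st(); im=r.grab_frame('wrist'); save(im,'e5.png')
go((440,-300,200),tl(90,-45))
go((440,-100,220),tl(90,0))
E
```

```text
19.43 [412.9 137.6 192.5] [ 3.141 -0.784  1.572] F [ 0.8  0.2 -2.4] op 0.669 q [-0.25  0.25  2.16  0.85  1.14 -0.79]
shift cm [-30.73   2.55 -31.16] turn deg [  0.3 -90.   -0. ] rows 7.014860212479613 8.407671223495012
shift cm [-15.17   2.56 -18.44] turn deg [  0.3 -45.    0.1] rows 3.8428916826043995 4.2021172065907555
```

View pics/e5.png

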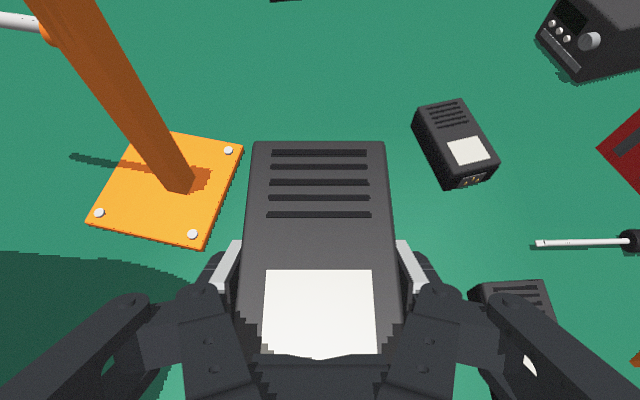

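Request:
jog_arm:
  series:
    - [[-3, 0.5, -4, 0, -9, 0, 5], [-6, 1, -8, 0, -18, 0, 5], [-9, 1.5, -12, 0, -27, 0, 5], [-12, 2, -15, 0, -36, 0, 5], [-15.2, 2.6, -18.4, 0, -45, 0, 5]]

```text
clock: 20.1
eef_pos: [438.9, -101.3, 213.7]
tcp_rot: [3.141, 0.006, 1.57]
contact_force: [-0.9, 0.3, -3.6]
opening: 0.667
```

```bash
python3 - <<'E'
from h import *
s=st()
go((465,-390,200),tl(90,-45))
E
```

```text
20.1 [ 438.9 -101.3  213.7] [3.141 0.006 1.57 ] F [-0.9  0.3 -3.6] op 0.667 q [-0.23  0.1   2.01 -0.01  1.03 -0.22]
shift cm [-28.85   2.63   1.54] turn deg [  0.  -44.7  -0.1] rows 4.642398721729876 4.17502871559093
```

Request:
jog_arm:
  series:
    - [[-5, 0.5, 0.3, 0, -9, 0, 5], [-10.5, 1, 0.6, 0, -18, 0, 5], [-16, 1.5, 0.8, 0, -27, 0, 5], [-22, 2, 1, 0, -36, 0, 5], [-27, 2.6, 1.3, 0, -44.7, 0, 5]]

```text
clock: 20.72
eef_pos: [465.3, -371.3, 200.6]
tcp_rot: [3.138, 0.785, 1.568]
contact_force: [-1.2, -1.1, -3.1]
opening: 0.669
```

```bash
python3 - <<'E'
from h import *
s=st();im=r.grab_frame('wrist'); save(im,'e6.png')
im=r.grab_frame('scene'); save(im,'e6t.png',(100,80,480,360),2.1)
im=r.grab_frame('top'); save(im,'e6s.png',(300,120,540,290),3)
E
```

```text
20.73 [ 465.3 -371.3  200.6] [3.138 0.785 1.568] F [-1.2 -1.1 -3.1] op 0.669 q [-0.27  0.31  2.04 -1.08  0.88  0.5 ]
```

View pics/e6.png

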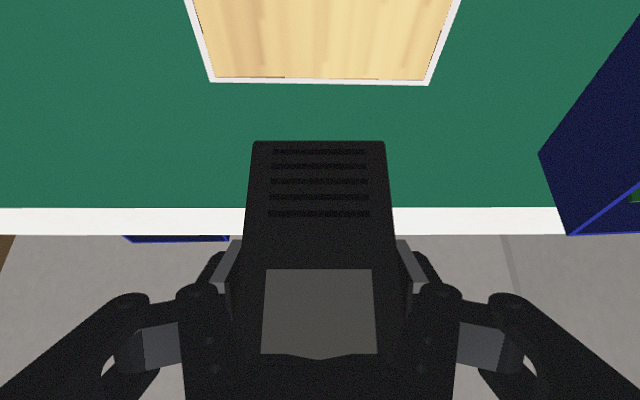

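View pics/e6t.png

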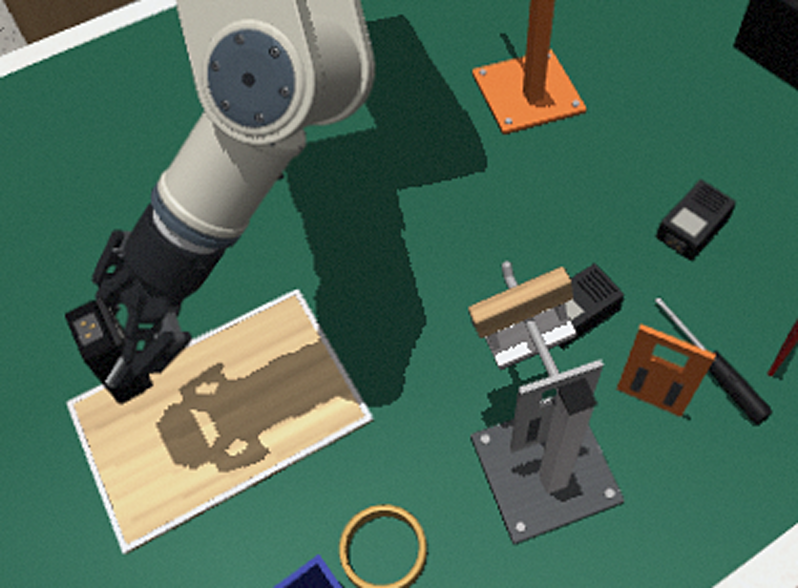

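View pics/e6s.png

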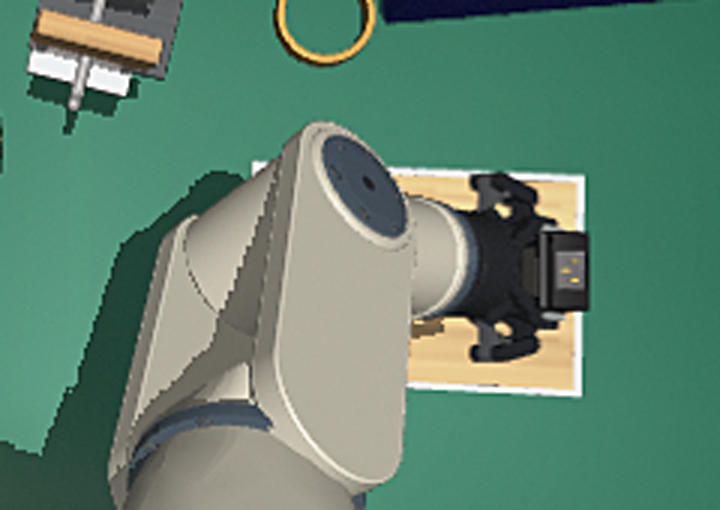

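```bash
cat >> kin.py <<'E'
d=345.
def fk(q):
    c0,hd,a,b1,b2=K; s=q[1];t=q[1]+q[2]
    rr=c0+a*np.sin(s)+b1*np.sin(t)+b2*np.cos(t); z=hd+d+a*np.cos(s)+b1*np.cos(t)-b2*np.sin(t)
    R=Ro.from_euler('z',q[0])*Ro.from_euler('y',t)*Ro.from_euler('z',q[3])*Ro.from_euler('y',q[4])
    tz=R.apply([0,0,1]); R=R*Ro.from_euler('z',q[5]+np.pi/2*FL)
    return np.array([rr*np.cos(q[0]),rr*np.sin(q[0]),z])+d*tz,R
FL=-1
def ik(p,Rt,q0):
    f=lambda q:np.r_[(fk(q)[0]-p)/100,(Rt.inv()*fk(q)[1]).as_rotvec()]
    s=least_squares(f,q0); return s.x,np.abs(s.fun).max()
E
python3 - <<'E'
import kin
from kin import *
from h import tl
for q,p,e in [([-0.27,0.31,2.04,-1.08,.88,.5],(465.3,-371.3,200.6),(3.138,.785,1.568)),([-.25,.67,2.21,1.09,.88,-1.23],(413.8,137.7,6.8),(3.14,-.786,1.571)),([-.23,.1,2.01,-.01,1.03,-.22],(438.9,-101.3,213.7),(3.141,.006,1.57))]:
    for kin.FL in(-1,1):
        P,R=fk(q);print(kin.FL,P.round(0),p,(R.inv()*Ro.from_euler('xyz',e)).as_rotvec().round(2))
kin.FL=-1 if False else kin.FL
E
```

```text
-1 [ 469. -373.  204.] (465.3, -371.3, 200.6) [-0.    0.01  3.13]
1 [ 469. -373.  204.] (465.3, -371.3, 200.6) [ 0.01  0.   -0.01]
-1 [406. 140.   6.] (413.8, 137.7, 6.8) [-0.   -0.01  3.14]
1 [406. 140.   6.] (413.8, 137.7, 6.8) [-0.01  0.   -0.01]
-1 [ 439. -106.  212.] (438.9, -101.3, 213.7) [-0.   -0.    3.14]
1 [ 439. -106.  212.] (438.9, -101.3, 213.7) [-0.  0. -0.]
```

```bash
sed -i 's/^FL=-1/FL=1/' kin.py; python3 - <<'E'
from kin import *
from h import tl
q0=[-0.27,0.31,2.04,-1.08,.88,.5]
for y in(-380,-300,-230):
  for yaw in (90,75,60,45):
    for tilt in (-45,):
        q,e=ik(np.array((465,y,46)),tl(yaw,tilt),q0);print(y,yaw,tilt,q.round(2),round(e,4))
E
```

```text
-380 90 -45 [-0.28  0.61  2.08 -1.39  0.76  0.93] 0.0
-380 75 -45 [-0.27  0.66  1.95 -1.1   0.91  0.87] 0.0
-380 60 -45 [-0.28  0.71  1.81 -0.89  1.08  0.87] 0.0
-380 45 -45 [-0.31  0.77  1.66 -0.73  1.24  0.91] 0.0
-300 90 -45 [-0.12  0.6   2.12 -1.28  0.82  0.98] 0.0
-300 75 -45 [-0.12  0.65  1.98 -1.02  0.97  0.94] 0.0
-300 60 -45 [-0.15  0.7   1.84 -0.82  1.12  0.95] 0.0
-300 45 -45 [-0.2   0.75  1.71 -0.67  1.26  0.99] 0.0
-230 90 -45 [ 0.03  0.6   2.12 -1.16  0.88  1.02] 0.0
-230 75 -45 [ 0.01  0.64  1.99 -0.93  1.02  0.99] 0.0
-230 60 -45 [-0.03  0.69  1.86 -0.75  1.16  1.01] 0.0
-230 45 -45 [-0.09  0.74  1.74 -0.6   1.29  1.06] 0.0
```

```bash
python3 - <<'E'
from h import *
from kin import ik
st();go((410,-415,110),tl(65,-45));go((410,-415,48),tl(65,-45))
print(ik(np.array((410,-415,48)),tl(65,-45),[-0.27,0.31,2.04,-1.08,.88,.5]))
E
```

```text
20.88 [ 463.9 -370.   198.3] [-3.137  0.78   1.572] F [ 0.1 -0.1 -2.8] op 0.67 q [-0.27  0.31  2.05 -1.07  0.88  0.49]
shift cm [ 3.01 -5.36  9.46] turn deg [17.5 -0.3 17.8] rows 1.8048436395128664 2.329184934058109
shift cm [ 7.36 -5.34 13.87] turn deg [17.5 -0.3 17.8] rows 2.653883473238052 2.329184934058109
(array([-0.36131859,  0.65712818,  1.94470322, -1.04532429,  0.95287311,
        0.89084811]), np.float64(6.353235448841587e-10))
```

Request:
jog_arm:
  series:
    - [[0.5, -2, 2, 6, 0, 6, 5], [1.5, -4, 5, 12, 0, 12, 5], [2.5, -5.4, 8, 17.5, -0.3, 17.8, 5], [3, -5.4, 9.5, 17.5, -0.3, 17.8, 5], [3, -5.4, 9.5, 17.5, -0.3, 17.8, 5]]

```text
clock: 21.5
eef_pos: [411.1, -415.0, 110.8]
tcp_rot: [3.14, 0.784, 1.136]
contact_force: [0.1, 0.6, -2.8]
opening: 0.669
```

```bash
python3 - <<'E'
from h import *
st();go((410,-415,50),tl(65,-45))
im=r.grab_frame('scene'); save(im,'e7t.png',(100,80,400,360),2.1)
E
```

```text
21.5 [ 411.1 -415.   110.8] [3.14  0.784 1.136] F [ 0.1  0.6 -2.8] op 0.669 q [-0.37  0.54  1.94 -0.98  1.01  0.77]
shift cm [ 4.26 -0.1   4.34] turn deg [ 0.1 -0.1  0.1] rows 0.9723156328334792 0.016326382420750355
```

View pics/e7t.png

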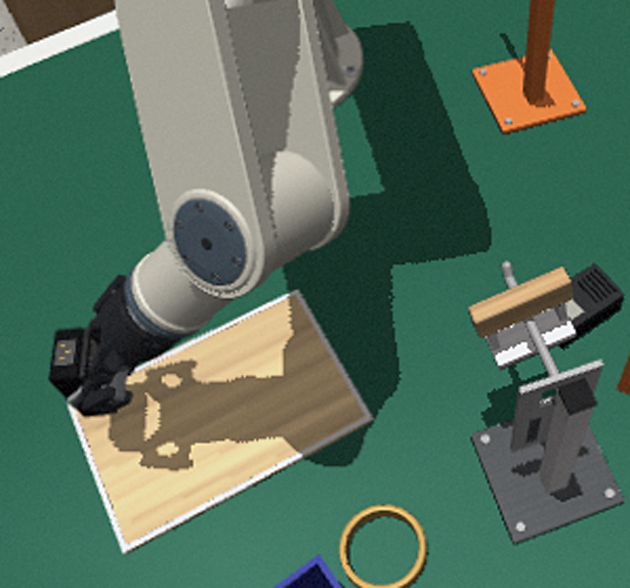

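Request:
jog_arm:
  series:
    - [[1.5, 0, 1.5, 0, 0, 0, 5], [3, 0, 3, 0, 0, 0, 5], [4, -0.1, 4, 0, 0, 0, 5], [4.3, -0.1, 4.3, 0, 0, 0, 5], [4.3, -0.1, 4.3, 0, 0, 0, 5]]

```text
clock: 22.18
eef_pos: [410.9, -414.9, 50.8]
tcp_rot: [3.138, 0.785, 1.133]
contact_force: [0.2, -0.4, -2.4]
opening: 0.668
```

Request:
jog_arm:
  series:
    - [[0.1, 0, 0.1, 0, 0, 0, 5], [0.2, 0, 0.2, 0, 0, 0, 5]]

```text
clock: 22.42
eef_pos: [411.0, -415.4, 49.5]
tcp_rot: [3.136, 0.787, 1.131]
contact_force: [0.7, 14.1, 24.4]
opening: 0.667
```

Request:
jog_arm:
  series:
    - [[-0.1, 0, -0.1, 0, 0, 0, 5.4], [-0.1, 0, -0.1, 0, 0, 0, 6], [-0.1, 0, -0.1, 0, 0, 0, 6.6], [-0.1, 0, -0.1, 0, 0, 0, 7.4], [-0.1, 0, -0.1, 0, 0, 0, 8]]

```text
clock: 23.05
eef_pos: [410.6, -415.0, 48.8]
tcp_rot: [3.138, 0.785, 1.132]
contact_force: [-0.5, 0.4, -0.0]
opening: 0.942
```

```bash
python3 - <<'E'
from h import *
st()
im=r.grab_frame('scene'); save(im,'e8t.png',(100,120,280,360),2.4)
im=r.grab_frame('wrist'); save(im,'e8.png')
E
```

```text
23.05 [ 410.6 -415.    48.8] [3.138 0.785 1.132] F [-0.5  0.4 -0. ] op 0.942 q [-0.37  0.65  1.95 -1.05  0.95  0.89]
```

View pics/e8t.png

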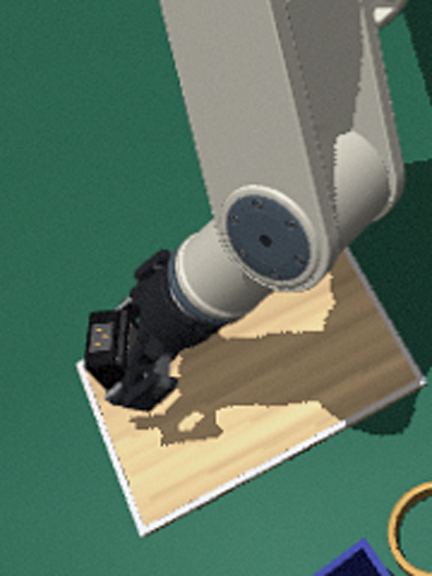

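View pics/e8.png

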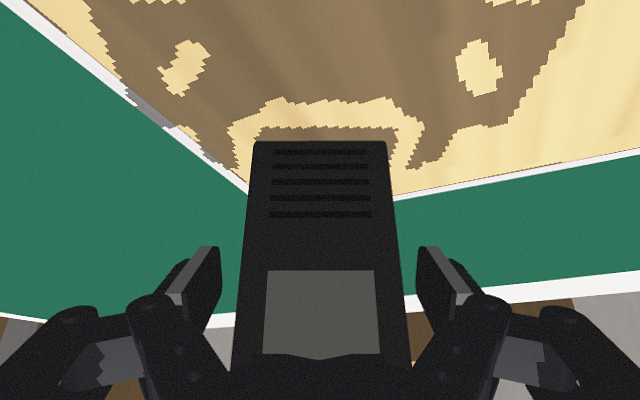

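Request:
jog_arm:
  series:
    - [[0, 0, -1, 0, 0, 0, 8.5], [0, 0, -3, 0, 0, 0, 8.5], [0, 0, -6, 0, 0, 0, 8.5], [0, 0, -10, 0, 0, 0, 8.5], [0, 0, -15, 0, 0, 0, 8.5]]

```text
clock: 23.78
eef_pos: [455.4, -317.0, 156.5]
tcp_rot: [3.139, 0.784, 1.133]
contact_force: [0.2, -0.2, 1.1]
opening: 0.995
```

```bash
python3 - <<'E'
from h import *
st()
im=r.grab_frame('scene'); save(im,'e9t.png',(100,80,480,360),2)
im=r.grab_frame('top'); save(im,'e9s.png',(160,60,520,280),2.2)
im=r.grab_frame('wrist'); save(im,'e9.png')
E
```

```text
23.77 [ 455.4 -317.   156.5] [3.139 0.784 1.133] F [ 0.2 -0.2  1.1] op 0.995 q [-0.18  0.49  1.89 -0.83  1.17  0.76]
```

View pics/e9t.png

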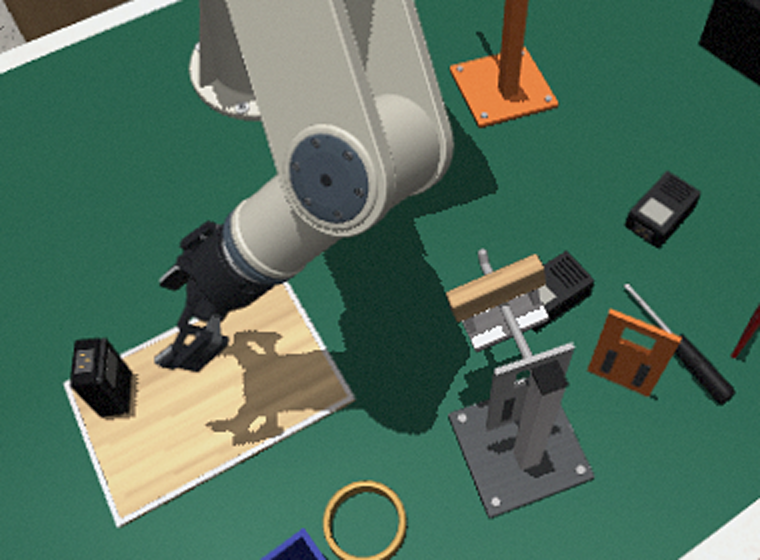

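View pics/e9s.png

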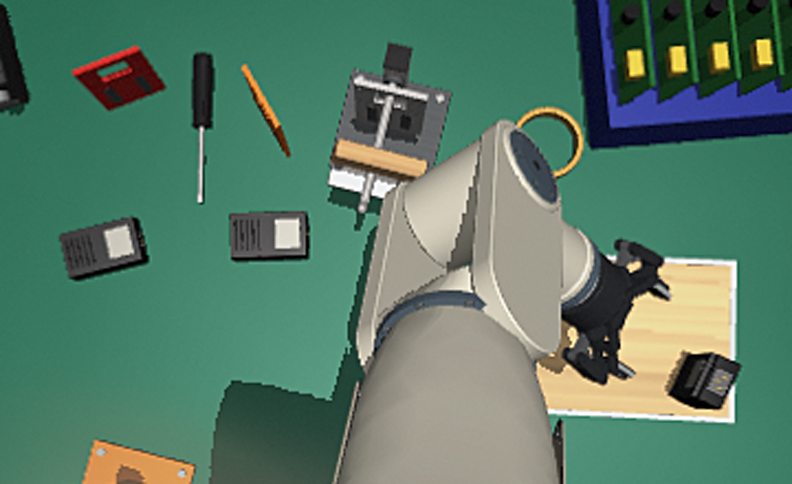

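View pics/e9.png

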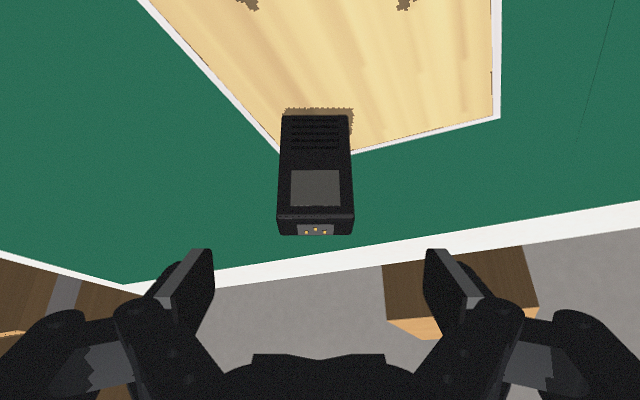

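```bash
python3 - <<'E'
from h import *
from kin import ik
T=lambda p:np.array(p)/2.2+[160,60]
a=onz('top',[T(p) for p in [(60,236),(134,217),(143,262),(70,279)]],37);print(a.round(1),a.mean(0))
print(np.degrees(np.arctan2(a[1]-a[0],1)[0]),np.degrees(np.arctan2(*(a[0]-a[1])[:2])),np.degrees(np.arctan2(*(a[3]-a[2])[:2])))
b=onz('top',[T(p) for p in [(230,212),(305,212),(306,253),(231,253)]],37);print(b.mean(0))
u=onz('top',[T(p) for p in [(710,355),(740,363),(731,408),(700,402)]],104);print('u1 top',u.mean(0))
for p,y in [((410,-330,49),75),((412,-246,49),85)]: print(ik(np.array(p),tl(y,-45),[-0.27,0.31,2.04,-1.08,.88,.5])[0].round(2))
go((430,-80,250),tool(90))
E
```

```text
[[575.6 375.5  37. ]
 [601.3 284.8  37. ]
 [545.6 271.4  37. ]
 [522.5 360.6  37. ]] [561.25935299 323.08522991  37.        ]
87.77060776945376 -15.81104880406405 -14.475965829382112
[585.54688397 118.22933774  37.        ]
u1 top [ 414.6034544  -409.07453204  104.        ]
[-0.2   0.61  2.09 -1.11  0.91  0.99]
[-0.01  0.57  2.19 -1.15  0.88  1.07]
shift cm [  7.83 -12.39 -21.  ] turn deg [ -9.3  44.3 -23.7] rows 4.097086354831507 4.770647807463936
```

Request:
jog_arm:
  series:
    - [[1.5, -2.5, -4.5, -2, 9, -4.7, 8.5], [3.2, -5, -9, -4, 18, -9.5, 8.5], [5, -8, -13.5, -6, 27, -14, 8.5], [6.5, -10.5, -18, -7.5, 36, -19, 8.5], [7.8, -12.4, -21, -9.3, 44.3, -23.7, 8.5]]

```text
clock: 24.55
eef_pos: [428.2, -79.9, 249.4]
tcp_rot: [-3.14, -0.006, 1.572]
contact_force: [-0.3, -0.2, -0.6]
opening: 0.995
```

```bash
python3 - <<'E'
from h import *
st();go((561.5,322.5,200),tool(105))
E
```

```text
24.55 [428.2 -79.9 249.4] [-3.14  -0.006  1.572] F [-0.3 -0.2 -0.6] op 0.995 q [-0.19  0.03  1.99  0.01  1.12 -0.2 ]
shift cm [40.19 13.39  5.17] turn deg [ -0.1  -0.4 -14.9] rows 6.828313239903642 1.396068199213385
```

Request:
jog_arm:
  series:
    - [[6, 0, 0, 0, 0, -4, 8.5], [12, 0, 0, 0, 0, -8, 8.5], [18, 1, 0, 0, 0, -12, 8.5], [24, 2.5, 0, 0, 0, -14.9, 8.5], [30, 6, 1, 0, 0, -14.9, 8.5]]

```text
clock: 25.18
eef_pos: [485.0, 213.6, 239.5]
tcp_rot: [-3.137, -0.003, 1.83]
contact_force: [1.0, -0.3, 0.1]
opening: 0.996
```

```bash
python3 - <<'E'
from h import *
st();go((561.5,322.5,170),tool(105))
E
```

```text
25.18 [485.  213.6 239.5] [-3.137e+00 -3.000e-03  1.830e+00] F [ 1.  -0.3  0.1] op 0.996 q [0.41 0.2  1.82 0.   1.12 0.15]
shift cm [ 8.55 10.22  6.93] turn deg [-0.2 -0.2 -0.2] rows 2.402901089927134 0.03185038490795186
```

Request:
jog_arm:
  series:
    - [[4, 5, 1, 0, 0, 0, 8.5], [7.5, 9, 4, 0, 0, 0, 8.5], [8.5, 10.2, 6.5, 0, 0, 0, 8.5], [8.5, 10.2, 6.9, 0, 0, 0, 8.5]]

```text
clock: 25.68
eef_pos: [560.7, 319.6, 167.1]
tcp_rot: [-3.132, -0.002, 1.829]
contact_force: [0.3, -0.6, 0.2]
opening: 0.998
```

```bash
python3 - <<'E'
from h import *
s=st();im=r.grab_frame('wrist'); save(im,'f1.png')
print(proj('wrist',[(561.5,322.5,37)],s))
go((561.5,322.5,7),tool(105))
E
```

```text
25.68 [560.7 319.6 167.1] [-3.132e+00 -2.000e-03  1.829e+00] F [ 0.3 -0.6  0.2] op 0.998 q [0.51 0.45 1.64 0.   1.06 0.25]
[[321.34319943 178.1659283 ]]
shift cm [ 0.29  0.31 16.1 ] turn deg [-0.5 -0.1 -0.2] rows 2.57664555108796 0.0525549005264029
```

View pics/f1.png

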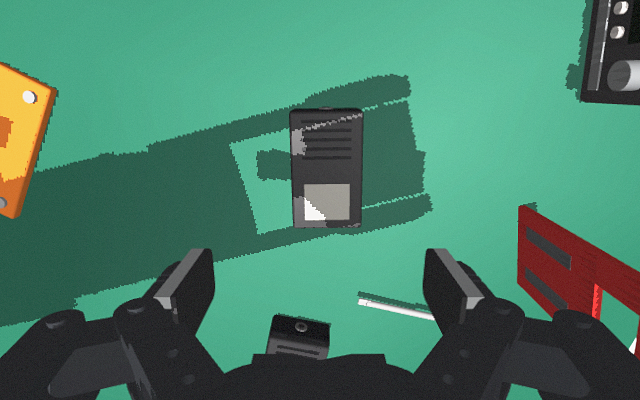

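Request:
jog_arm:
  series:
    - [[0.3, 0.7, 5, 0, 0, 0, 8.5], [0.3, 0.7, 10, 0, 0, 0, 8.5], [0.3, 0.7, 14, 0, 0, 0, 8.5], [0.3, 0.7, 15.8, 0, 0, 0, 8.5], [0.3, 0.7, 16, 0, 0, 0, 8.5]]

```text
clock: 26.35
eef_pos: [567.1, 324.1, 10.3]
tcp_rot: [-3.136, -0.003, 1.828]
contact_force: [0.3, 0.5, 0.7]
opening: 0.995
```

Request:
jog_arm:
  series:
    - [[0, 0, 0, 0, 0, 0, 7], [0, 0, 0, 0, 0, 0, 5.2], [0, 0, 0, 0, 0, 0, 5], [0, 0, 0, 0, 0, 0, 5], [0, 0, -1, 0, 0, 0, 5]]

```text
clock: 26.98
eef_pos: [567.2, 324.7, 20.9]
tcp_rot: [-3.137, -0.003, 1.828]
contact_force: [-0.1, -0.3, -2.5]
opening: 0.667
```

```bash
python3 - <<'E'
from h import *
s=st();im=r.grab_frame('wrist'); save(im,'f2.png')
go((415,127,200),tool(90))
E
```

```text
26.98 [567.2 324.7  20.9] [-3.137e+00 -3.000e-03  1.828e+00] F [-0.1 -0.3 -2.5] op 0.667 q [0.52 0.64 1.7  0.01 0.81 0.25]
shift cm [-15.21 -19.9  -17.76] turn deg [-0.2 -0.2 14.7] rows 4.912464651689566 1.3782916993347845
```

View pics/f2.png

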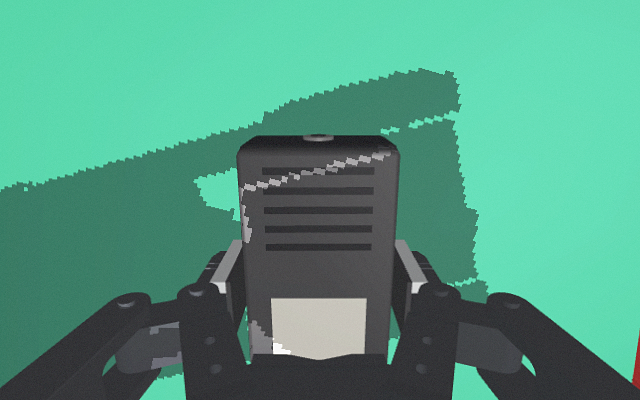

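Request:
jog_arm:
  series:
    - [[0, 0, -5, 0, 0, 0, 5], [-3, -5, -10, 0, 0, 3, 5], [-7, -10, -10, 0, 0, 8, 5], [-11, -15, -10, 0, 0, 14.7, 5], [-15.2, -19.9, -10, 0, 0, 14.7, 5]]

```text
clock: 27.65
eef_pos: [422.4, 139.2, 121.4]
tcp_rot: [-3.138, -0.002, 1.571]
contact_force: [0.8, -1.1, -2.2]
opening: 0.657
```

```bash
python3 - <<'E'
from h import *
s=st()
go((415,127,12),tool(90))
E
```

```text
27.65 [422.4 139.2 121.4] [-3.138e+00 -2.000e-03  1.571e+00] F [ 0.8 -1.1 -2.2] op 0.657 q [0.31 0.23 2.1  0.   0.81 0.31]
shift cm [-1.24 -0.71 10.94] turn deg [-0.2 -0.1 -0. ] rows 1.764893179709565 0.021015345681713433
```

Request:
jog_arm:
  series:
    - [[-0.5, -0.2, 3, 0, 0, 0, 5], [-0.5, -0.2, 6, 0, 0, 0, 5], [-0.5, -0.2, 9, 0, 0, 0, 5], [-0.5, -0.2, 10.3, 0, 0, 0, 5], [-0.5, -0.2, 10.5, 0, 0, 0, 5]]

```text
clock: 28.28
eef_pos: [420.8, 135.5, 15.4]
tcp_rot: [-3.136, -0.001, 1.572]
contact_force: [-0.9, -0.1, -1.5]
opening: 0.657
```

Request:
jog_arm:
  series:
    - [[0, 0, 0.3, 0, 0, 0, 5], [0, 0, 0.5, 0, 0, 0, 5]]

```text
clock: 28.52
eef_pos: [421.6, 135.8, 12.1]
tcp_rot: [-3.138, -0.002, 1.572]
contact_force: [-10.2, -3.5, 51.8]
opening: 0.664
```

Request:
jog_arm:
  series:
    - [[0, 0, -0.4, 0, 0, 0, 6], [0, 0, -0.4, 0, 0, 0, 7], [0, 0, -0.4, 0, 0, 0, 8.5], [0, 0, -2, 0, 0, 0, 8.5], [0, 0, -5, 0, 0, 0, 8.5]]

```text
clock: 29.15
eef_pos: [420.1, 135.1, 60.2]
tcp_rot: [-3.134, -0.001, 1.572]
contact_force: [0.7, -0.4, 0.1]
opening: 0.996
```

Request:
jog_arm:
  series:
    - [[0, 0, -5, 0, 9, 0, 8.5], [0, 0, -5, 0, 18, 0, 8.5], [0.5, 0, -5, 0, 27, 0, 8.5], [1, 0, -5, 0, 36, 0, 8.5], [1, 0, -5, 0, 45, 0, 8.5]]

```text
clock: 29.78
eef_pos: [422.2, 145.1, 111.2]
tcp_rot: [-3.139, -0.792, 1.568]
contact_force: [-0.1, 0.2, -0.6]
opening: 0.993
```

```bash
python3 - <<'E'
from h import *
s=st();im=r.grab_frame('wrist'); save(im,'f3.png')
go((421.6,145.5,60),tl(90,45))
E
```

```text
29.77 [422.2 145.1 111.2] [-3.139 -0.792  1.568] F [-0.1  0.2 -0.6] op 0.993 q [-0.23  0.43  2.19  0.95  1.02 -0.96]
shift cm [-3.46  0.01  3.55] turn deg [-0.1 -0.7 -0.2] rows 0.7935736547210129 0.07250863586506945
```

View pics/f3.png

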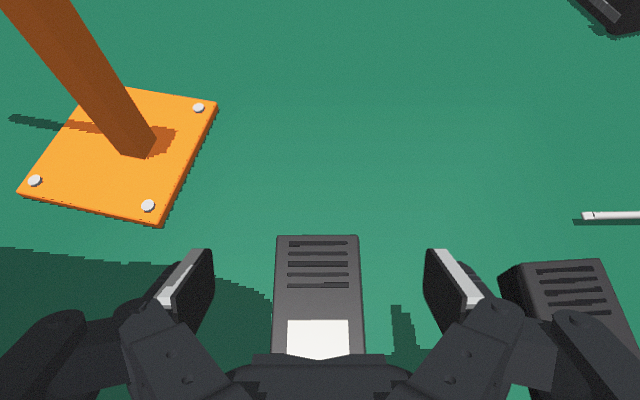

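Request:
jog_arm:
  series:
    - [[-2, 0, 2, 0, -0.3, 0, 8.5], [-4, 0, 4.1, 0, -0.6, 0, 8.5], [-6, 0, 6.1, 0, -0.6, 0, 8.5], [-7, 0, 7.1, 0, -0.6, 0, 8.5], [-7.2, 0, 7.3, 0, -0.6, 0, 8.5]]

```text
clock: 30.45
eef_pos: [420.5, 146.4, 7.6]
tcp_rot: [-3.132, -0.776, 1.565]
contact_force: [-0.2, -0.1, -0.5]
opening: 0.999
```

```bash
python3 - <<'E'
from h import *
s=st();im=r.grab_frame('wrist'); save(im,'f4.png')
go((421.6,145.5,8),tl(90,45))
E
```

```text
30.45 [420.5 146.4   7.6] [-3.132 -0.776  1.565] F [-0.2 -0.1 -0.5] op 0.999 q [-0.22  0.66  2.19  1.09  0.88 -1.19]
shift cm [-0.05  0.09 -0.07] turn deg [-0.3  0.5 -0.2] rows 0.020321123374318784 0.05950860182945295
```

View pics/f4.png

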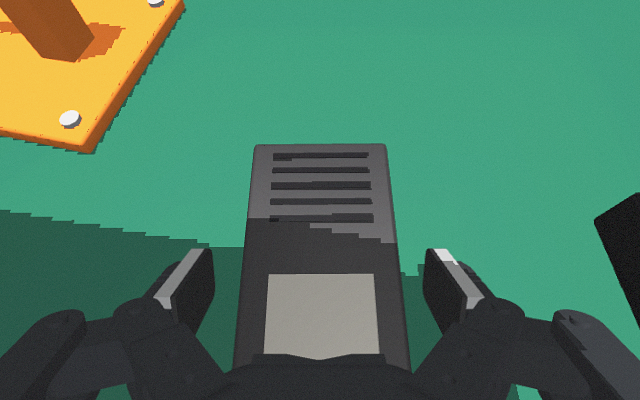

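Good match with the first pickup. Close and lift.

Request:
jog_arm:
  series:
    - [[0, 0, 0, 0, 0, 0, 7], [0, 0, 0, 0, 0, 0, 5.2], [0, 0, 0, 0, 0, 0, 5], [0, 0, 0, 0, 0, 0, 5], [0, 0, 0, 0, 0, 0, 5]]

```text
clock: 31.12
eef_pos: [421.3, 146.2, 8.9]
tcp_rot: [-3.136, -0.777, 1.568]
contact_force: [-0.8, -2.7, 6.3]
opening: 0.665
```

Request:
jog_arm:
  series:
    - [[1, 0, -1, 0, 0, 0, 5], [3, 0, -3, 0, 0, 0, 5], [6, 0, -6, 0, 0, 0, 5], [10, 0, -10, 0, 0, 0, 5], [13, 0, -13, 0, 0, 0, 5]]

```text
clock: 31.75
eef_pos: [421.4, 147.7, 194.4]
tcp_rot: [-3.136, -0.775, 1.567]
contact_force: [1.3, 0.1, -1.9]
opening: 0.668
```

```bash
python3 - <<'E'
from h import *
s=st()
go((420,-80,220),tl(90,0))
E
```

```text
31.75 [421.4 147.7 194.4] [-3.136 -0.775  1.567] F [ 1.3  0.1 -1.9] op 0.668 q [-0.22  0.25  2.15  0.85  1.13 -0.75]
shift cm [-14.48  -0.16 -17.75] turn deg [ -0.2 -44.4  -0.1] rows 3.6654496883545216 4.149118707152457
```

Request:
jog_arm:
  series:
    - [[-3, 0, -4, 0, -9, 0, 5], [-6, 0, -8, 0, -18, 0, 5], [-9, -0.1, -11.5, 0, -27, 0, 5], [-12, -0.1, -15, 0, -36, 0, 5], [-14.5, -0.2, -17.8, 0, -44.4, 0, 5]]

```text
clock: 32.38
eef_pos: [419.8, -82.2, 218.9]
tcp_rot: [-3.139, 0.005, 1.57]
contact_force: [-0.9, 0.9, -2.7]
opening: 0.669
```

```bash
python3 - <<'E'
from h import *
s=st()
go((411,-330,190),tl(75,-45.5))
E
```

```text
32.38 [419.8 -82.2 218.9] [-3.139  0.005  1.57 ] F [-0.9  0.9 -2.7] op 0.669 q [-0.19  0.05  2.04 -0.01  1.04 -0.19]
shift cm [-24.77  -0.85   3.01] turn deg [  5.8 -44.9  14.2] rows 3.994041718334992 4.437796693482884
```

Request:
jog_arm:
  series:
    - [[-5, 0, 0.5, 1.2, -9, 3, 5], [-10, -0.2, 1, 2.4, -18, 6, 5], [-15, -0.4, 1.5, 3.6, -27, 9, 5], [-20, -0.6, 2.2, 4.8, -36, 12, 5], [-24.8, -0.9, 3, 5.8, -44.9, 14.2, 5]]

```text
clock: 33.0
eef_pos: [411.5, -329.6, 188.4]
tcp_rot: [3.14, 0.793, 1.308]
contact_force: [-0.2, -1.0, -2.5]
opening: 0.664
```

```bash
python3 - <<'E'
from h import *
s=st();im=r.grab_frame('wrist'); save(im,'f5.png')
im=r.grab_frame('scene'); save(im,'f5t.png',(100,80,480,360),2)
go((411,-330,56),tl(75,-45.5))
E
```

```text
33.0 [ 411.5 -329.6  188.4] [3.14  0.793 1.308] F [-0.2 -1.  -2.5] op 0.664 q [-0.2   0.34  2.05 -0.95  1.07  0.68]
shift cm [9.22 0.22 9.08] turn deg [-0.2 -0.1  0.2] rows 2.0712748753426578 0.03296030481285379
```

View pics/f5.png

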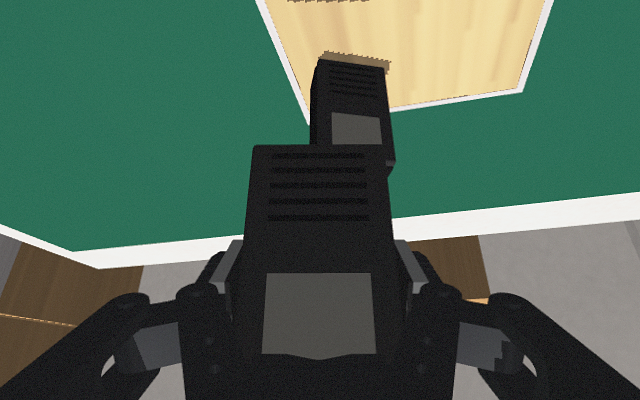

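View pics/f5t.png

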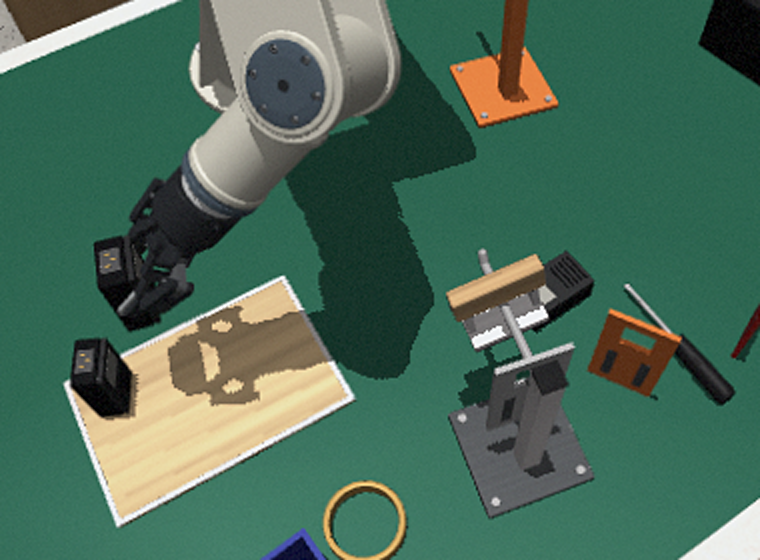

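Request:
jog_arm:
  series:
    - [[3, 1, 3, 0, 0, 0, 5], [6, 1, 6, 0, 0, 0, 5], [8.5, 1, 8.4, 0, 0, 0, 5], [9.2, 1, 9.1, 0, 0, 0, 5], [9.2, 1, 9.1, 0, 0, 0, 5]]

```text
clock: 33.72
eef_pos: [420.5, -330.4, 58.2]
tcp_rot: [-3.137, 0.788, 1.314]
contact_force: [0.5, 0.3, -2.5]
opening: 0.666
```

Request:
jog_arm:
  series:
    - [[0.15, 0, 0.15, 0, 0, 0, 5], [0.3, 0, 0.3, 0, 0, 0, 5]]

```text
clock: 33.98
eef_pos: [421.0, -330.5, 54.3]
tcp_rot: [-3.139, 0.788, 1.312]
contact_force: [0.8, 0.7, -2.4]
opening: 0.669
```

Request:
jog_arm:
  series:
    - [[0.15, 0, 0.15, 0, 0, 0, 5], [0.25, 0, 0.25, 0, 0, 0, 5]]

```text
clock: 34.22
eef_pos: [420.4, -330.4, 49.8]
tcp_rot: [-3.136, 0.788, 1.314]
contact_force: [-0.4, -0.9, -3.0]
opening: 0.67
```

Request:
jog_arm:
  series:
    - [[0.08, 0, 0.08, 0, 0, 0, 5], [0.08, 0, 0.08, 0, 0, 0, 5]]

```text
clock: 34.48
eef_pos: [420.4, -330.6, 49.2]
tcp_rot: [-3.136, 0.789, 1.314]
contact_force: [-0.8, 2.8, 4.6]
opening: 0.667
```

Contact (≈7 N). Release.

Request:
jog_arm:
  series:
    - [[0, 0, 0, 0, 0, 0, 5.4], [0, 0, 0, 0, 0, 0, 6], [0, 0, 0, 0, 0, 0, 6.8], [0, 0, 0, 0, 0, 0, 7.6], [0, 0, 0, 0, 0, 0, 8.2]]

```text
clock: 35.1
eef_pos: [420.3, -330.4, 48.5]
tcp_rot: [-3.136, 0.788, 1.315]
contact_force: [0.1, -0.8, -0.6]
opening: 0.963
```

```bash
python3 - <<'E'
from h import *
s=st();im=r.grab_frame('wrist'); save(im,'f6.png')
E
```

```text
35.1 [ 420.3 -330.4   48.5] [-3.136  0.788  1.315] F [ 0.1 -0.8 -0.6] op 0.963 q [-0.2   0.61  2.07 -1.11  0.91  0.97]
```

View pics/f6.png

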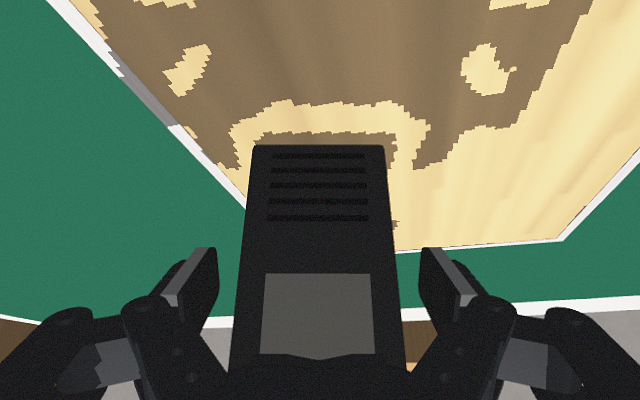

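Request:
jog_arm:
  series:
    - [[0, 0, -1, 0, 0, 0, 8.5], [0, 0, -3, 0, 0, 0, 8.5], [0, 0, -6, 0, 0, 0, 8.5], [0, 0, -10, 0, 0, 0, 8.5], [0, 0, -15, 0, 0, 0, 8.5]]

```text
clock: 35.78
eef_pos: [447.7, -226.5, 155.3]
tcp_rot: [-3.134, 0.788, 1.315]
contact_force: [0.3, -1.0, -0.4]
opening: 0.997
```

```bash
python3 - <<'E'
from h import *
s=st()
go((420,-20,250),tool(90))
im=r.grab_frame('scene'); save(im,'f7t.png',(100,80,480,360),2)
im=r.grab_frame('top'); save(im,'f7s.png',(160,60,520,280),2.2)
E
```

```text
35.77 [ 447.7 -226.5  155.3] [-3.134  0.788  1.315] F [ 0.3 -1.  -0.4] op 0.997 q [ 0.01  0.43  2.01 -0.84  1.15  0.81]
shift cm [  6.89  -8.04 -20.29] turn deg [ -6.2  44.8 -14. ] rows 3.6616926687304505 4.426866875736013
```

View pics/f7t.png

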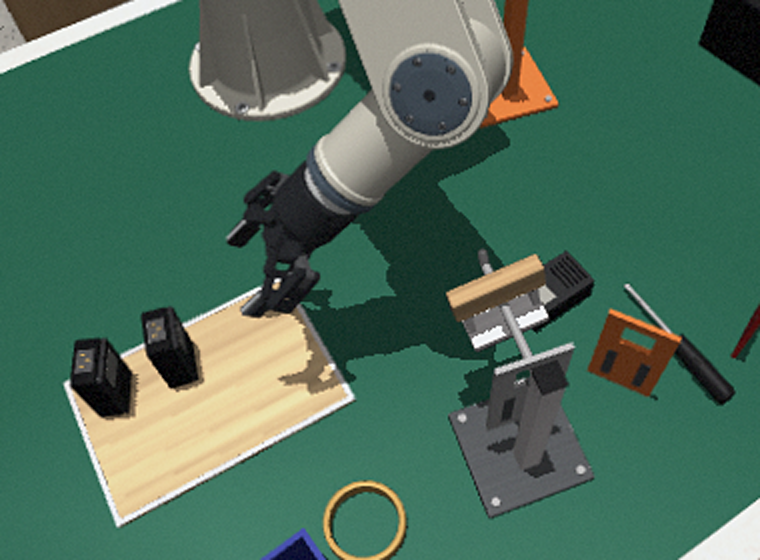

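View pics/f7s.png

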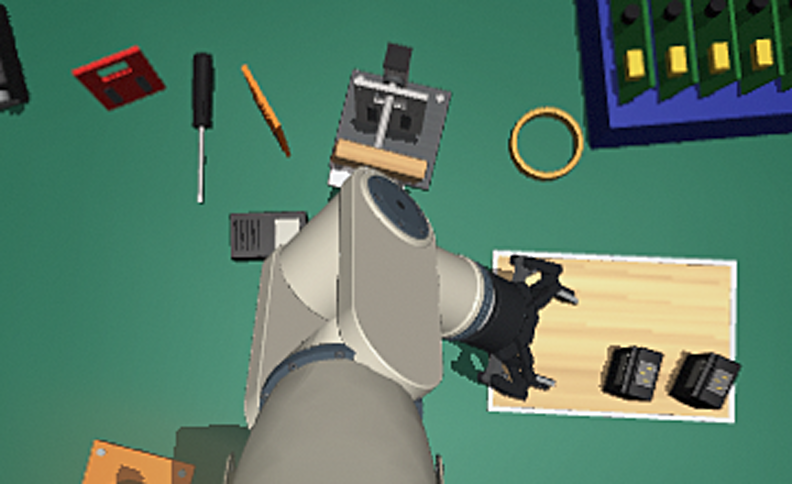

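Request:
jog_arm:
  series:
    - [[1.4, -1.6, -4, -1.2, 9, -2.8, 8.5], [2.8, -3.2, -8, -2.5, 18, -5.6, 8.5], [4.2, -4.8, -12, -3.7, 27, -8.4, 8.5], [5.6, -6.4, -16, -5, 36, -11.2, 8.5], [6.9, -8, -20.3, -6.2, 44.8, -14, 8.5]]

```text
clock: 36.5
eef_pos: [420.0, -19.8, 249.8]
tcp_rot: [3.138, -0.004, 1.573]
contact_force: [-0.1, -1.5, -1.3]
opening: 0.997
```

```bash
python3 - <<'E'
from h import *
s=st()
go((584.5,117.5,170),tool(91))
E
```

```text
36.5 [420.  -19.8 249.8] [ 3.138 -0.004  1.573] F [-0.1 -1.5 -1.3] op 0.997 q [-0.05  0.    2.02  0.    1.11 -0.06]
shift cm [13.66 16.45  8.09] turn deg [ 0.2 -0.2 -0.9] rows 3.657442833871025 0.08577804538217376
```

Request:
jog_arm:
  series:
    - [[6, 1, 0, 0, 0, 0, 8.5], [11, 4, 0, 0, 0, -0.9, 8.5], [13.7, 9, 2, 0, 0, -0.9, 8.5], [13.7, 14, 5, 0, 0, -0.9, 8.5], [13.7, 16.4, 8, 0, 0, -0.9, 8.5]]

```text
clock: 37.12
eef_pos: [586.7, 116.2, 167.6]
tcp_rot: [3.139, 0.001, 1.587]
contact_force: [-0.5, -0.6, -0.5]
opening: 0.996
```

```bash
python3 - <<'E'
from h import *
s=st();im=r.grab_frame('wrist'); save(im,'g1.png')
print(proj('wrist',[(584.5,117.5,37)],s))
go((584.5,117.5,11),tool(91))
E
```

```text
37.12 [586.7 116.2 167.6] [3.139e+00 1.000e-03 1.587e+00] F [-0.5 -0.6 -0.5] op 0.996 q [ 0.19  0.38  1.75 -0.    1.01  0.18]
[[314.92579897 179.19167674]]
shift cm [ 0.24 -0.17 15.25] turn deg [-0.1  0.1 -0.1] rows 2.4409401098654215 0.01580801358879079
```

View pics/g1.png

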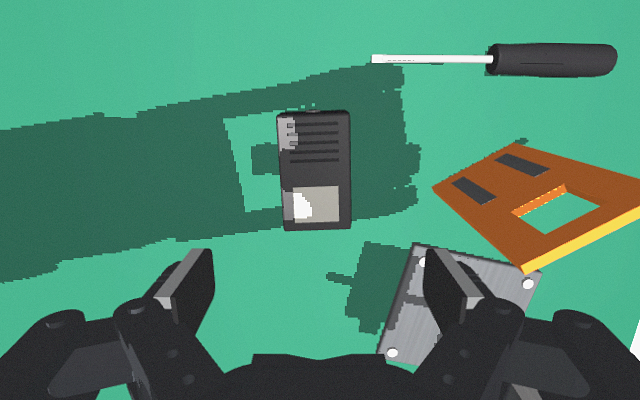

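```bash
python3 - <<'E'
from h import *
T=lambda p:np.array(p)/2.2+[160,60]
print(onz('top',[T((289,155)),T((243,67))],0), onz('top',[T((289,155)),T((243,67))],100))
s=r.sense();print(onz('wrist',[(435,188),(520,272)],0),onz('wrist',[(435,188),(520,272)],80))
E
```

```text
[[691.53329336  98.38793246   0.        ]
 [805.29050998 160.98947602   0.        ]] [[668.49580906  89.44395706 100.        ]
 [773.24810788 147.09001937 100.        ]]
[[690.90425883 101.96396702   0.        ]
 [782.85460399  19.14979975   0.        ]] [[663.51109386 123.98537655  80.        ]
 [731.450019    62.7968568   80.        ]]
```

Request:
jog_arm:
  series:
    - [[0.3, -0.1, 5, 0, 0, -2.5, 8.5], [0.3, -0.1, 10, 0, 0, -2.5, 8.5], [0.3, -0.1, 14, 0, 0, -2.5, 8.5], [0.3, -0.1, 15.4, 0, 0, -2.5, 8.5], [0.3, -0.1, 15.6, 0, 0, -2.5, 8.5]]

```text
clock: 37.8
eef_pos: [583.6, 118.5, 13.0]
tcp_rot: [3.141, 0.002, 1.63]
contact_force: [0.2, 0.7, 0.3]
opening: 0.993
```

Request:
jog_arm:
  series:
    - [[0, 0, 0, 0, 0, 0, 7], [0, 0, 0, 0, 0, 0, 5.2], [0, 0, 0, 0, 0, 0, 5], [0, 0, 0, 0, 0, 0, 5], [0, 0, -1, 0, 0, 0, 5]]

```text
clock: 38.42
eef_pos: [583.9, 118.6, 23.9]
tcp_rot: [3.14, 0.001, 1.63]
contact_force: [0.2, -0.5, -1.9]
opening: 0.657
```

```bash
python3 - <<'E'
from h import *
s=st();im=r.grab_frame('wrist'); save(im,'g2.png')
go((418,130,120),tool(90))
E
```

```text
38.42 [583.9 118.6  23.9] [3.14e+00 1.00e-03 1.63e+00] F [ 0.2 -0.5 -1.9] op 0.657 q [ 0.2   0.57  1.84 -0.    0.73  0.14]
shift cm [  2.1  -16.55  -9.54] turn deg [0.2 0.1 3.4] rows 3.074768097031722 0.3198926503358276
```

View pics/g2.png

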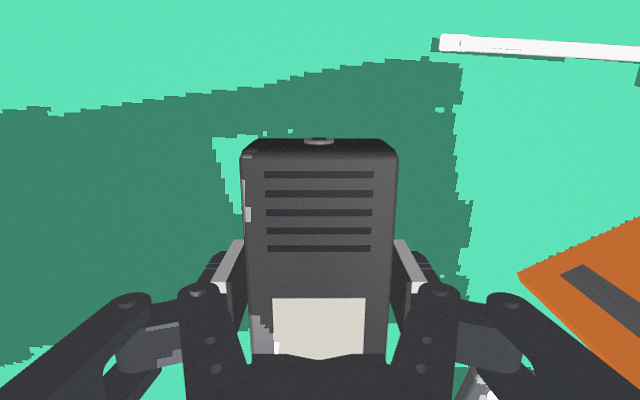

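Held. Carry to the free spot and set down.

Request:
jog_arm:
  series:
    - [[0, 0, -5, 0, 0, 0, 5], [0.5, -4, -9.5, 0, 0, 3.4, 5], [1, -10, -9.5, 0, 0, 3.4, 5], [2.1, -15, -9.5, 0, 0, 3.4, 5], [2.1, -16.5, -6, 0, 0, 3.4, 5]]

```text
clock: 39.1
eef_pos: [416.9, 130.4, 84.7]
tcp_rot: [3.135, -0.0, 1.572]
contact_force: [0.6, 0.5, -3.5]
opening: 0.654
```

```bash
python3 - <<'E'
from h import *
s=st();go((418,133,15),tool(90))
E
```

```text
39.1 [416.9 130.4  84.7] [ 3.135 -0.     1.572] F [ 0.6  0.5 -3.5] op 0.654 q [ 0.3   0.28  2.15 -0.    0.71  0.3 ]
shift cm [0.26 0.07 6.97] turn deg [ 0.3 -0.   0.1] rows 1.116260583267203 0.033251201842801587
```

Request:
jog_arm:
  series:
    - [[0.2, 0.1, 3, 0, 0, 0, 5], [0.2, 0.1, 5.5, 0, 0, 0, 5], [0.2, 0.1, 6.5, 0, 0, 0, 5], [0.2, 0.1, 6.8, 0, 0, 0, 5], [0.2, 0.1, 6.9, 0, 0, 0, 5]]

```text
clock: 39.72
eef_pos: [419.0, 131.7, 15.1]
tcp_rot: [3.14, 0.001, 1.571]
contact_force: [-8.7, -2.1, 28.1]
opening: 0.656
```

Request:
jog_arm:
  series:
    - [[0, 0, 0.1, 0, 0, 0, 5], [0, 0, 0.15, 0, 0, 0, 5]]

```text
clock: 39.98
eef_pos: [419.0, 131.7, 15.0]
tcp_rot: [3.14, 0.001, 1.571]
contact_force: [-13.8, -4.5, 49.5]
opening: 0.658
```

Request:
jog_arm:
  series:
    - [[0, 0, -0.3, 0, 0, 0, 6], [0, 0, -0.3, 0, 0, 0, 7], [0, 0, -0.3, 0, 0, 0, 8.5], [0, 0, -2, 0, 0, 0, 8.5], [0, 0, -5, 0, 0, 0, 8.5]]

```text
clock: 40.6
eef_pos: [418.1, 131.5, 61.9]
tcp_rot: [-3.141, 0.002, 1.571]
contact_force: [0.3, -0.6, 0.2]
opening: 0.998
```

Request:
jog_arm:
  series:
    - [[0, 0, -5, 0, 9, 0, 8.5], [0, 0, -5, 0, 18, 0, 8.5], [0.5, 0, -5, 0, 27, 0, 8.5], [1, 0, -5, 0, 36, 0, 8.5], [1, 0, -5, 0, 45, 0, 8.5]]

```text
clock: 41.22
eef_pos: [419.9, 141.5, 112.9]
tcp_rot: [3.134, -0.789, 1.575]
contact_force: [-0.1, -0.4, 0.0]
opening: 0.992
```

```bash
python3 - <<'E'
from h import *
s=st()
go((419,142,8),tl(90,45))
E
```

```text
41.23 [419.9 141.5 112.9] [ 3.134 -0.789  1.575] F [-0.1 -0.4  0. ] op 0.992 q [-0.24  0.42  2.19  0.95  1.02 -0.97]
shift cm [-7.41 -0.14  7.42] turn deg [ 0.3 -0.2  0.2] rows 1.6780465923438757 0.035254402455742656
```

Request:
jog_arm:
  series:
    - [[-2, 0, 2, 0, 0, 0, 8.5], [-4, -0.1, 4, 0, 0, 0, 8.5], [-6, -0.1, 6, 0, 0, 0, 8.5], [-7.1, -0.1, 7.1, 0, 0, 0, 8.5], [-7.3, -0.1, 7.3, 0, 0, 0, 8.5]]

```text
clock: 41.85
eef_pos: [417.7, 141.7, 8.0]
tcp_rot: [3.142, -0.784, 1.571]
contact_force: [0.2, -0.1, 0.2]
opening: 0.993
```

```bash
python3 - <<'E'
from h import *
s=st();im=r.grab_frame('wrist'); save(im,'g4.png')
go((419,142,8),tl(90,45))
E
```

```text
41.85 [417.7 141.7   8. ] [ 3.142 -0.784  1.571] F [ 0.2 -0.1  0.2] op 0.993 q [-0.24  0.66  2.2   1.09  0.88 -1.22]
shift cm [-0.01  0.12  0.04] turn deg [0.  0.1 0. ] rows 0.019865064880665622 0.006762330774578648
```

View pics/g4.png

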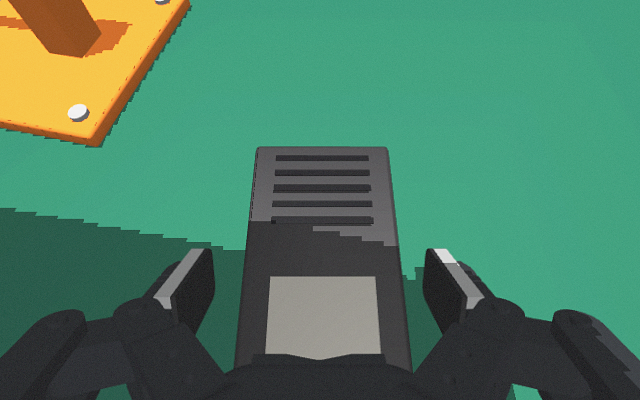

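Request:
jog_arm:
  series:
    - [[0, 0, 0, 0, 0, 0, 7], [0, 0, 0, 0, 0, 0, 5.2], [0, 0, 0, 0, 0, 0, 5], [0, 0, 0, 0, 0, 0, 5], [0, 0, 0, 0, 0, 0, 5]]

```text
clock: 42.52
eef_pos: [418.6, 141.7, 9.8]
tcp_rot: [3.137, -0.785, 1.574]
contact_force: [-0.3, -3.1, 6.5]
opening: 0.668
```

Request:
jog_arm:
  series:
    - [[1, 0, -1, 0, 0, 0, 5], [3, 0, -3, 0, 0, 0, 5], [6, 0, -6, 0, 0, 0, 5], [10, 0, -10, 0, 0, 0, 5], [13, 0, -13, 0, 0, 0, 5]]

```text
clock: 43.15
eef_pos: [417.2, 141.8, 195.3]
tcp_rot: [3.137, -0.783, 1.574]
contact_force: [0.7, -0.7, -2.9]
opening: 0.669
```

```bash
python3 - <<'E'
from h import *
s=st()
go((420,-80,220),tl(90,0))
E
```

```text
43.15 [417.2 141.8 195.3] [ 3.137 -0.783  1.574] F [ 0.7 -0.7 -2.9] op 0.669 q [-0.24  0.25  2.16  0.85  1.14 -0.78]
shift cm [-13.99   0.28 -17.39] turn deg [  0.2 -44.8   0.1] rows 3.571327509009706 4.190448949059039
```

Request:
jog_arm:
  series:
    - [[-3, 0, -4, 0, -9, 0, 5], [-6, 0.1, -8, 0, -18, 0, 5], [-9, 0.2, -11.5, 0, -27, 0, 5], [-12, 0.3, -15, 0, -36, 0, 5], [-14, 0.3, -17.4, 0, -44.8, 0, 5]]

```text
clock: 43.78
eef_pos: [420.4, -82.1, 218.7]
tcp_rot: [3.138, 0.004, 1.569]
contact_force: [-1.2, 0.3, -4.0]
opening: 0.665
```

```bash
python3 - <<'E'
from h import *
s=st()
go((420,-247,170),tl(82,-45))
E
```

```text
43.77 [420.4 -82.1 218.7] [3.138 0.004 1.569] F [-1.2  0.3 -4. ] op 0.665 q [-0.19  0.05  2.05 -0.    1.04 -0.19]
shift cm [-16.47  -0.03   4.93] turn deg [  3.3 -44.7   7.4] rows 2.7514107313759513 4.246483433423323
```

Request:
jog_arm:
  series:
    - [[-4, 0, 0.5, 0.6, -9, 1.5, 5], [-8, 0, 1.3, 1.3, -18, 3, 5], [-12, 0, 2.5, 2, -27, 4.5, 5], [-15, 0, 3.8, 2.7, -36, 6, 5], [-16.5, 0, 4.9, 3.3, -44.7, 7.4, 5]]

```text
clock: 44.4
eef_pos: [420.9, -246.0, 168.9]
tcp_rot: [3.138, 0.784, 1.429]
contact_force: [-1.1, 0.9, -3.6]
opening: 0.664
```

```bash
python3 - <<'E'
from h import *
s=st()
go((420,-247,56),tl(82,-45))
im=r.grab_frame('scene'); save(im,'g5t.png',(100,80,480,360),2)
E
```

```text
44.4 [ 420.9 -246.   168.9] [3.138 0.784 1.429] F [-1.1  0.9 -3.6] op 0.664 q [-0.02  0.33  2.12 -0.94  1.05  0.77]
shift cm [ 7.89 -0.1   8.07] turn deg [ 0.1 -0.1 -0.1] rows 1.8057738756085908 0.01446682464521256
```

View pics/g5t.png

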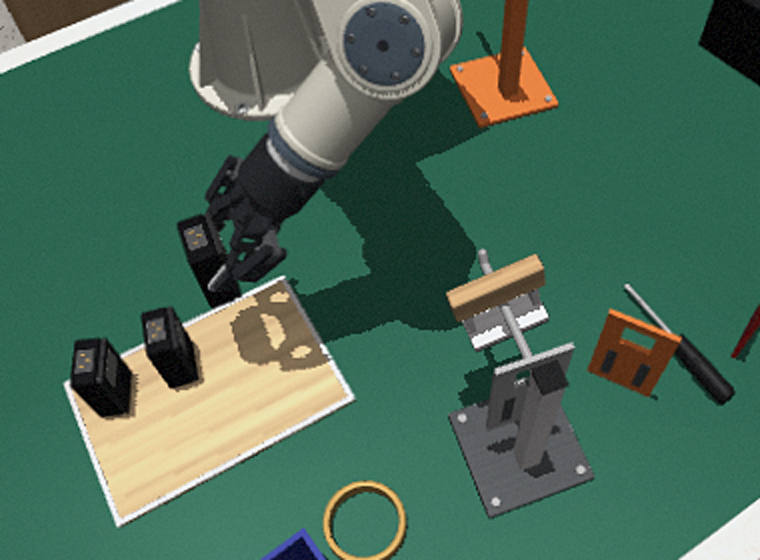

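Request:
jog_arm:
  series:
    - [[2.5, 0.4, 2.5, 0, 0, 0, 5], [5, 0.4, 5, 0, 0, 0, 5], [7, 0.4, 7.1, 0, 0, 0, 5], [7.9, 0.4, 8.1, 0, 0, 0, 5], [8, 0.4, 8.2, 0, 0, 0, 5]]

```text
clock: 45.08
eef_pos: [424.4, -246.2, 53.5]
tcp_rot: [-3.138, 0.779, 1.435]
contact_force: [0.1, -0.4, -2.9]
opening: 0.674
```

Request:
jog_arm:
  series:
    - [[0.15, 0, 0.15, 0, 0, 0, 5], [0.3, 0, 0.3, 0, 0, 0, 5]]

```text
clock: 45.32
eef_pos: [425.0, -246.1, 49.8]
tcp_rot: [-3.141, 0.779, 1.434]
contact_force: [-0.3, 0.6, -2.3]
opening: 0.669
```

Request:
jog_arm:
  series:
    - [[0.08, 0, 0.08, 0, 0, 0, 5], [0.12, 0, 0.12, 0, 0, 0, 5]]

```text
clock: 45.58
eef_pos: [424.7, -246.2, 48.0]
tcp_rot: [-3.139, 0.78, 1.435]
contact_force: [-1.8, 8.3, 11.2]
opening: 0.67
```

Request:
jog_arm:
  series:
    - [[0, 0, 0, 0, 0, 0, 5.4], [0, 0, 0, 0, 0, 0, 6], [0, 0, 0, 0, 0, 0, 6.8], [0, 0, 0, 0, 0, 0, 7.6], [0, 0, 0, 0, 0, 0, 8.2]]

```text
clock: 46.2
eef_pos: [424.4, -246.2, 47.3]
tcp_rot: [-3.138, 0.779, 1.436]
contact_force: [0.7, 0.5, 0.5]
opening: 0.958
```

```bash
python3 - <<'E'
from h import *
s=st();im=r.grab_frame('wrist'); save(im,'g6.png')
E
```

```text
46.2 [ 424.4 -246.2   47.3] [-3.138  0.779  1.436] F [0.7 0.5 0.5] op 0.958 q [-0.02  0.59  2.14 -1.09  0.9   1.04]
```

View pics/g6.png

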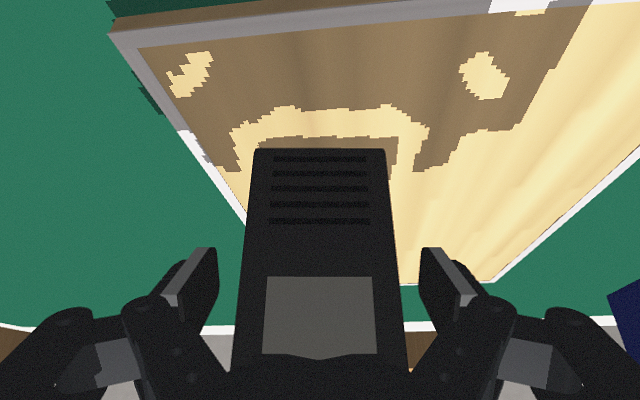

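Request:
jog_arm:
  series:
    - [[0, 0, -1, 0, 0, 0, 8.5], [0, 0, -3, 0, 0, 0, 8.5], [0, 0, -6, 0, 0, 0, 8.5], [0, 0, -10, 0, 0, 0, 8.5], [0, 0, -15, 0, 0, 0, 8.5]]

```text
clock: 46.88
eef_pos: [438.6, -140.5, 154.9]
tcp_rot: [-3.136, 0.779, 1.437]
contact_force: [1.6, 0.5, -0.4]
opening: 0.995
```

Request:
jog_arm:
  series:
    - [[0, -2, -3, 0, 9, 0, 8.5], [0, -4, -6, 0, 18, 0, 8.5], [0, -6, -9, 0, 27, 0, 8.5], [0, -8, -12, 0, 36, 0, 8.5], [0, -8, -14, 0, 36, 0, 8.5]]

```text
clock: 47.5
eef_pos: [372.6, -33.2, 255.8]
tcp_rot: [3.141, 0.147, 1.431]
contact_force: [0.2, -0.3, -0.2]
opening: 0.995
```

```bash
python3 - <<'E'
from h import *
s=st()
im=r.grab_frame('scene'); save(im,'g7t.png',(100,80,480,360),2)
im=r.grab_frame('top'); save(im,'g7s.png',(160,60,520,280),2.2)
im=r.grab_frame('scene'); save(im,'g8t.png',(120,220,240,310),6)
E
```

```text
47.5 [372.6 -33.2 255.8] [3.141 0.147 1.431] F [ 0.2 -0.3 -0.2] op 0.995 q [ 0.04 -0.07  2.09 -0.16  1.16  0.25]
```

View pics/g7t.png

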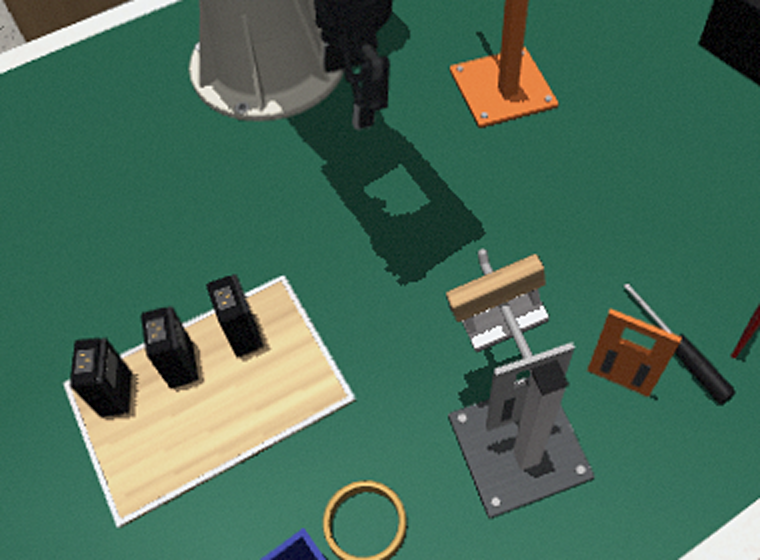

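View pics/g7s.png

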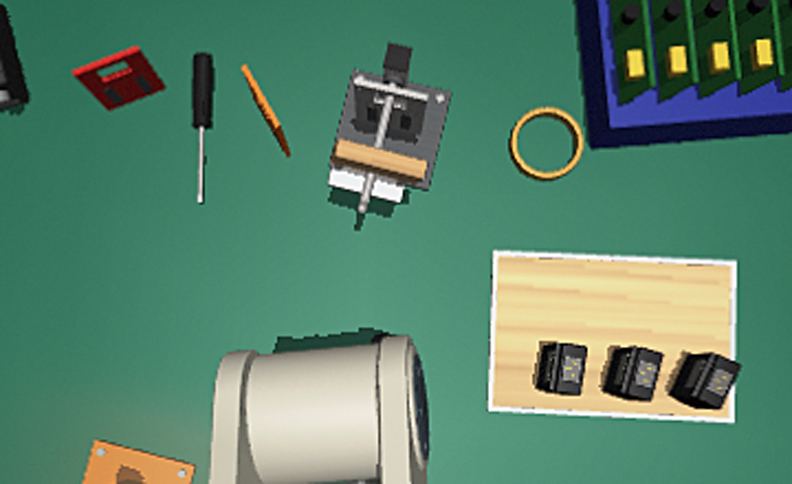

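View pics/g8t.png

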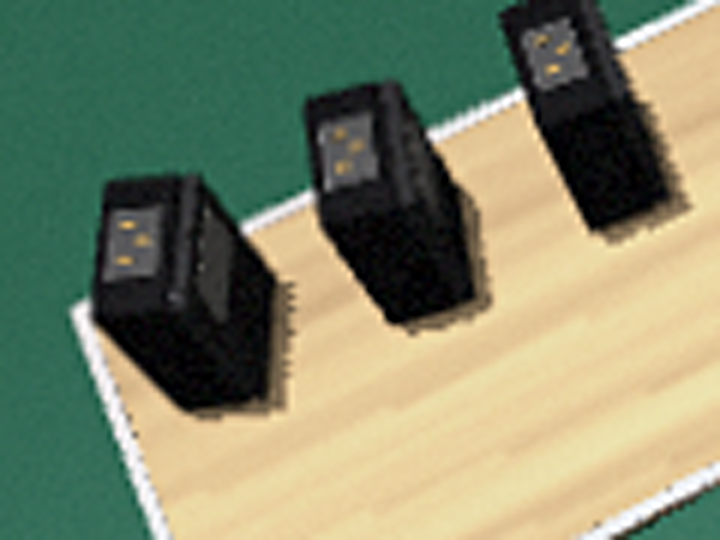

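```bash
python3 - <<'E'
from h import *
S=lambda x,y:(x/6+120,y/6+220)
for lo,hi in [((190,410),(95,320)),((395,323),(318,220)),((597,230),(540,118))]:
    a=onz('scene',[S(*lo)],8)[0];b=onz('scene',[S(*hi)],104)[0];print(a.round(1),b.round(1))
save(r.grab_frame('scene'),'h1.png');save(r.grab_frame('scene'),'h2.png',(300,190,420,300),6)
E
```

```text
[ 435.6 -428.6    8. ] [ 437.6 -430.1  104. ]
[ 444.6 -343.3    8. ] [ 443.6 -344.5  104. ]
[ 450.7 -255.8    8. ] [ 448.8 -256.3  104. ]
```

View pics/h1.png

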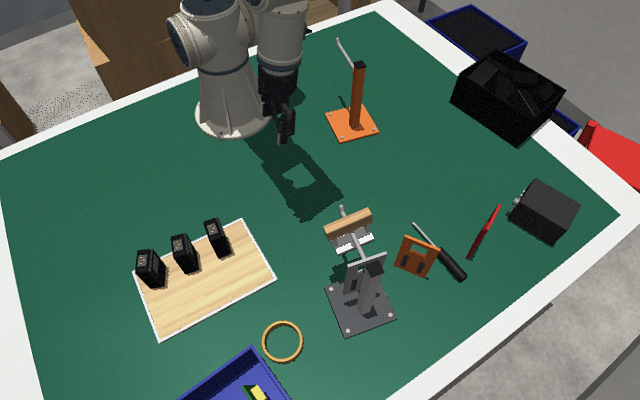

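View pics/h2.png

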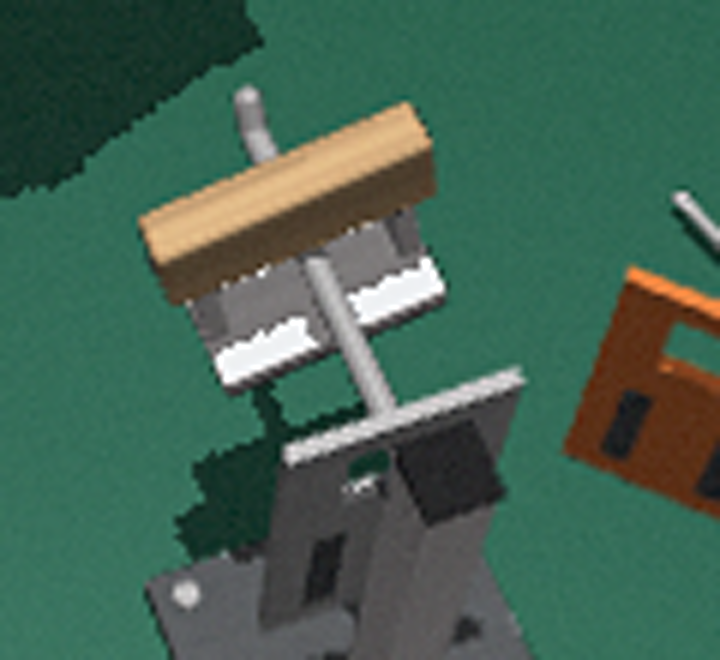

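```bash
python3 - <<'E'
from h import *
st(); print(r.sign_off())
E
```

```text
47.75 [373.2 -33.2 253.2] [-3.138  0.151  1.435] F [ 0.4 -1.4 -0.6] op 0.997 q [ 0.04 -0.07  2.09 -0.16  1.15  0.25]
the job is handed in; nothing more can be done
None
```

I finished the job and handed it in at 47.8 s. I found only three adapters, in both the top and scene views.

- **Covers:** I pushed each one with the hand press in its middle until it bottomed out. All three ended at the same height, with the force rising sharply, and no green line showed in any later picture. I couldn't read the cover joints themselves.
- **Press:** It hangs by its grip bar on the grey stand's hook arm, about 62 mm out from the stand's origin, and tilts slightly sideways. By eye the tilt is well under the 0.6 rad limit. The steel gauge still hangs in place.
- **Adapters:** All three stand on their short ends on the carrier board. The corners I measured at top and bottom line up within about 3 mm over the 96 mm height, roughly 0.03 rad of lean.
- **Everything else:** The gripper is open and clear of everything. The screwdriver and tape look unmoved, though I only compared pictures.

**Disagreements:**
- The wrist camera read positions about 5 mm off from the top camera. I corrected for it using the press as a reference.
- Two adapters were first moved to an open spot and regrasped. Setting them down there pushed on the bench with about 50 N at the wrist, below the 120 N limit.

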